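# Load a dive computer into the pressure test pot and lock the lid

### The arm

A 7-joint arm with a two-finger parallel gripper is mounted at the origin on the work surface. World frame = base frame: x ahead of the robot, y to its left, z up, the work surface at z = 0. Lengths are in m, angles in rad, forces in N, time in s.
With the tool pointing down it reaches from about 0.4 to 0.85 m from the base axis. Payload 4.5 kg.
Tool frame: the origin (TCP) lies at the very end of the fingers, on their centre line; the grasp point (between the pads) lies 19 mm behind it; z points along the fingers, x is the direction in which the jaws open and shut, and the axes are right-handed (so a half turn about z gives the same grasp; the last joint's range is limited). The gripper opens to 88 mm and grips with 3 to 60 N. Pads are 18 mm wide; open, the fingers measure 123 mm over their backs; the gripper's body (75 mm by 187 mm) begins 45 mm behind the grasp point.
Start: joints at [1.211, 0.689, -0.195, 1.565, 0.157, 0.902, -0.215], TCP at [0.24, -0.577, 0.239] pointing down, gripper open.
Joint ranges: [-3.01, 3.01], [-0.46, 2.08], [-1.47, 1.51], [0.13, 2.56], [-1, 4.14], [0.04, 2.09], [-2.66, 2.66]. Speed limits (rad/s): [2.57, 2.57, 3.14, 3.14, 3.14, 3.14, 3.14].

### API

Orientations are given as [roll, pitch, yaw] about the fixed x, y, z axes, in that order (R = Rz(yaw) Ry(pitch) Rx(roll)).
In Python, from station import state, viewer, close_job gives the robot as it stands.
- The arm moves only by the tool drive_tool, never from a script. Its argument "motion" is a list of rows, each an object with "translation": the shift along the world's x, y, z in cm, a list of three; "turn": the turn, a rotation vector about the world's x, y, z in degrees, a list of three; "hand": the finger opening in cm, from 0 to 8.81. In form: [{"translation": [tx, ty, tz], "turn": [rx, ry, rz], "hand": hand}, ...]. A call has exactly 5 rows; each row shifts and turns the commanded pose from where the row before left it; what a row does not reach is not made up. A row lasts 1/12 s, in which the tool goes at most 41.7 mm and 7.16 degrees, less where a joint would pass 70% of its speed; a pose out of reach is approached as far as the arm can. A call is refused whole if a number of a shift passes 4.17 or a number of a turn 7.16, either way. A call with a gripper value outside its range is refused whole. The fingers move at their own pace and stop on an object; the grip force is fixed at half the most. Time passes only in rows, so rows that do not move let the fingers close, or fill a call up. It gives the time, the measured TCP pose, the force and the opening at its end, in the units of the state.
- state(): the state, without advancing time (a new reading comes with each control period).
- viewer.get_image(name): name is "side" or "top" or "wrist"; returns the picture (420x560x3 uint8, red, green, blue); there is no depth.
- viewer.calibration(name): a dict with "intrinsics" (3x3 intrinsics, pixels), "R" (3x3) and "t" (3): a world point X has camera coordinates R X + t; the wrist camera has in their place "T_tool_cam" (4x4, takes a point from camera to tool coordinates, whose origin is the TCP and whose axes are the tool frame's). Camera axes: x right, y down, z forward; pixel columns grow to the right and rows downward; lengths in m; the calibration is good to about 2 mm. A picture is of the moment at which its call begins: read the wrist's pose just before it. calibration takes no time and is no camera call.
- close_job(): hands the job in, once; it reports no verdict.
Trained networks look in the newest picture that a camera, given by its name, has taken for a name from the list of things; names that differ only in an ending like _2 or _b are one class to them, and where a whole thing is asked for, a point or a joint stands for the part that bears it (a point fixed in the world has none). Each returns a list of dicts, best first, with "score" (0 to 1); they miss things now and then, are a little off and sometimes report something else, mostly with a low value. They report only what shows in the picture. A call takes as long as a camera call. They do not tell look-alikes from the thing itself.
- viewer.find_in(camera, label): "at" ([x, y, z] in m, in the coordinates of the camera as it stood for that picture, good to about 4 mm: the middle of the surface that is visible of it).
- viewer.place_of(camera, label): "at" ([x, y, z] in m, in the coordinates of the camera as it stood for that picture, good to about 4 mm: a listed point, or the origin of a listed thing).
The state is a dict: "time": time; "q": joint angles; "dq": joint speeds; "tau": joint torques, N m; "eef_pos": TCP position; "ee_rot": TCP orientation; "ft_force": force on the tool from outside, world axes, zero at the start; "torque": the same for the moment, N m; "width": opening from 0.0 (shut) to 1.0 (fully open).
Only numpy, scipy, OpenCV 4.12 (cv2) and the standard library are available. Lean on these libraries where they do the work, as an engineer would, in place of code of your own. Each camera call takes 0.05 s, during which the arm holds its last target.

### The job

Get the dive computer ready for its pressure test: set it gently, screen up and flat, on the floor of the test pot, then fit the clear lid over the pot's two guide pins and push it down fully home. Lock it by swinging the ring's lever clockwise (seen from above) to its stop, after first swinging it open if its claws are in the lid's way; leave the other things on the bench where they are and let go of everything.

Things in the scene. Friction and masses are not known exactly. Their poses are not given: they have to be found in the camera images.
- pot: Aluminium pressure test pot, fixed on a 2 mm mat. Origin: centre of its underside, z up. Body 132 mm across, bore 108 mm across; the bore's flat floor is 26 mm, its rim 68 mm above the origin. Foot 168 mm across. A pressure gauge (48 mm across, top 69 mm high) stands 112 mm out on its +x side.
- pot_mouth (a point): Centre of the pot's mouth, at rim height (68 mm above the pot's origin); axes as the pot's. A black wiper seal round the mouth stands 5 mm above the rim: the lid first rests on it, 5 mm high. A firm push (about 8 N with the lid's weight counted) slides the seal down until the lid sits on the rim, and it stays down by itself.
- pot_pin (a point): Top of one of the pot's two upright steel guide pins, 8 mm thick, 74 mm from the pot's axis on its +x and -x sides (this is the -x one, nearer the robot); both rise to 104 mm above the pot's origin from brackets 67 mm high, 16 mm wide, reaching out to 81 mm.
- lock_ring (a joint): Angle of the dark steel locking ring round the pot, rad: 0 fully open, 0.8 fully locked, a stop at each end; grows clockwise seen from above about the pot's axis. Stays where left (friction 0.3 N m, about 2 N at the knob). Above 0.4 its claws bar the lid's lugs from going down. They pass over a lid that is home with 1.5 mm to spare, but jam on one still 5 mm high.
- ring_claw (a point): Top of one of the locking ring's two claws, half a turn apart, 88 mm above the pot's origin, 78 mm from its axis. Claws are 22 mm wide, 89 mm out to their backs; their inward hooks reach in to 68 mm, undersides 79.5 mm above the pot's origin. They stand at the pot's +y and -y sides when locked, 0.8 rad counter-clockwise from there when open. This is the one that comes to +y.
- lever_knob (a point): On the axis of the ring's upright black lever knob: 18 mm across, 50 to 96 mm above the pot's origin (this point: 85), 145 mm from the pot's axis, on a flat bar to the ring (16 mm wide, 42 to 52 mm high). Seen from above its angle in the pot's frame, counter-clockwise from +x, is pi + 0.4 - lock_ring: the -x side, which looks to the robot.
- lid: Clear round lid with aluminium edge, 0.35 kg, right way up on the mat at first. Origin: centre of the underside of its plug, z up. Plug 102 mm across, 8 mm deep, its tip stepped in to 97 mm; disc 128 mm across, 8 to 18 mm above the origin. Two solid locking lugs, 26 mm wide, reach 80 mm out at +y and -y. Home, its origin is 60 mm above the pot's (65 on the raised seal).
- lid_ear (a point): Middle of the slot in the lid's forked ear on its +x side, 74 mm from its axis, 13 mm above its origin; a like ear at -x. Slots are 12 mm wide, open outwards; ears reach 84 mm out. They go down over the pot's 8 mm guide pins, so the lid's x axis must lie along the pot's x axis, either way round.
- lid_handle (a point): Centre of the lid's black bar handle, on the lid's axis, 39 mm above its origin: 80 mm long along the lid's x, 16 mm wide along y, 18 mm high (30 to 48 mm above the origin), on two posts, free below in the middle.
- computer: Dive computer without its strap: black rounded block with a square screen on top and short strap lugs at its ends, 66 mm along x (54 without the lugs), 42 mm along y, 18 mm high, 0.13 kg. Origin: centre of its underside; z up, screen up at the start. In the pot, its origin is 26 mm above the pot's origin.
- first_stage: Bystander: chrome regulator first stage standing upright, 52 mm across, 66 mm high, side ports reaching 38 mm from its axis. Origin: centre of underside.
- holder: Bystander: white plastic holder, a cylinder 48 mm across and 48 mm high with a steel cross rod 104 mm long. Origin: centre of underside; the rod lies along its y.
- spray: Bystander: blue spray can with white cap, 52 mm across, 165 mm high. Origin: centre of underside.
- grease: Bystander: white jar with black cap, 50 mm across, 45 mm high. Origin: centre of underside.
- gauge: Bystander: round black pressure gauge capsule with a white face, 54 mm across, 23 mm high, with a stub 37 mm out on its -x side. Origin: centre of underside.
- chrome_ring: Bystander: chrome retaining ring, 52 mm across, 12 mm high. Origin: centre of underside.
- wrench: Bystander: steel wrench lying flat along its x.
- driver: Bystander: screwdriver with red handle lying along its x.
There are look-alikes about, which are no part of the job. Leave any orange look-alike of the lid alone.

How it is judged:
On the way, in this order (a step that is already met when the one before it is completed fails the run):
1. the computer lies flat, screen up, on the floor of the pot, let go (horizontal distance between computer and pot below 0.035 m and z of computer in the frame of pot below 0.029 m and angle between computer's own z axis and vertical below 0.12 rad and contact force between the fingers and computer below 0.3 N), for 0.2 s.
2. the lid is down on the guide pins, fully home (z of lid in the frame of pot below 0.062 m and horizontal distance between lid and pot below 0.005 m and angle between the x axis of lid and the x axis of pot, either way round below 0.07 rad and angle between lid's own z axis and vertical below 0.03 rad), for 0.2 s.
At the end, for the whole second after the job is handed in: The computer lies flat (7 degrees), screen up, on the pot's floor (centre within 35 mm of the pot's axis, at most 3 mm high); the lid is on the guide pins, level and home (within 2 mm in height, 5 mm of the axis); the ring is past 0.74 of its 0.8 rad; all at rest (all of step 2 and value of joint lock_ring above 0.74 rad and z of lid in the frame of pot above 0.058 m and horizontal distance between computer and pot below 0.035 m and z of computer in the frame of pot below 0.029 m and angle between computer's own z axis and vertical below 0.12 rad and linear speed of each of lid, computer below 0.02 m/s); the robot touches nothing.
It fails at once if the computer is dropped or knocked (it moves faster than 0.5 m/s while the fingers do not hold it: a fall of more than about 13 mm) (contact force between the fingers and computer below 0.1 N and linear speed of computer above 0.5 m/s).
It fails at once if the computer is tipped more than 60 degrees (angle between computer's own z axis and vertical above 1.05 rad).
It fails at once if a bystander is moved more than 30 mm (distance of any of first_stage, holder, spray, grease, gauge, chrome_ring, wrench, driver from where it was at the start of the episode above 0.03 m).
It also fails if it takes over 72 s, if anything falls off the work surface, if the arm or the gripper's body presses on something with over 40 N, if the wrist force passes 120 N, or if a joint passes its speed limit or range.

## Working session

There is one attempt and no reset: what is moved stays moved. The work goes in short steps, Python scripts to look and compute and a tool call to move; the robot and the scene stay as the last step left them, time stands still between calls to the robot, and variables do not carry over. Pictures are saved under pics/ and viewed, and the job is handed in when it is done.

Besides the shell and the picture viewer there is one more tool, called after ">>>" as name([rows], argument=value, ...), one row to a line, values as JSON. drive_tool: Moves the arm, as the interface text tells. Its arguments: {"type":"object","properties":{"motion":{"type":"array"}},"required":["motion"]}

```bash
mkdir -p pics; cat > h.py <<'E'
import numpy as np,cv2
from station import state,viewer,close_job
from scipy.spatial.transform import Rotation as Ro
def snap(n,f):
    s=state(); im=viewer.get_image(n); cv2.imwrite('pics/'+f,cv2.cvtColor(np.array(im),cv2.COLOR_RGB2BGR)); return s,im
def toworld(n,p,s=None):
    c=viewer.calibration(n); p=np.array(p)
    if n=='wrist':
        T=np.array(c['T_tool_cam']); q=T[:3,:3]@p+T[:3,3]
        return Ro.from_euler('xyz',s['ee_rot']).as_matrix()@q+np.array(s['eef_pos'])
    return np.array(c['R']).T@(p-np.array(c['t']))
def px(n,X,s=None):
    c=viewer.calibration(n);K=np.array(c['intrinsics'])
    if n=='wrist':
        T=np.array(c['T_tool_cam']); q=Ro.from_euler('xyz',s['ee_rot']).as_matrix().T@(np.array(X)-np.array(s['eef_pos'])); p=T[:3,:3].T@(q-T[:3,3])
    else: p=np.array(c['R'])@np.array(X)+np.array(c['t'])
    u=K@p; return u[:2]/u[2]
def ray(n,uv,z,s=None):
    c=viewer.calibration(n);K=np.array(c['intrinsics']); d=np.linalg.inv(K)@[uv[0],uv[1],1.]
    a=toworld(n,[0,0,0],s); b=toworld(n,d,s); return a+(b-a)*(z-a[2])/(b[2]-a[2])
def pl(n,lab,s=None,f='place_of',k=3):
    for r in getattr(viewer,f)(n,lab)[:k]:
        w=toworld(n,r['at'],s); print(n,lab,round(r['score'],2),np.round(w,4),np.round(px(n,w,s)))
E
python3 - <<'E'
from h import *
print(state())
snap('top','top0.png'); 
for l in ['pot','pot_mouth','pot_pin','ring_claw','lever_knob','lid','lid_ear','lid_handle','computer']: pl('top',l)
snap('side','side0.png')
for l in ['pot','pot_pin','lever_knob','lid','lid_ear','lid_handle','computer']: pl('side',l)
E
```

```text
{'time': 0.0, 'q': array([ 1.21079138,  0.68995796, -0.19451424,  1.56635083,  0.15734193,
        0.90251372, -0.21511466]), 'dq': array([-9.56967401e-04, -2.94656044e-04,  6.47525594e-04, -1.14941163e-03,
       -1.43759956e-03, -9.30794948e-05,  2.02193481e-03]), 'tau': array([ 1.07154698e-03, -5.27554107e+01, -1.26680017e+00, -1.53424788e+01,
       -5.27026446e-02,  6.54646850e-03,  1.68907191e-04]), 'eef_pos': array([ 0.23951378, -0.57659438,  0.23792449]), 'ee_rot': array([ 3.14142194e+00,  1.82577189e-03, -1.17689474e+00]), 'ft_force': array([-0.4883971 , -0.50950602, -1.0249555 ]), 'torque': array([0.00219616, 0.02198999, 0.02048327]), 'width': 0.9993736842068451}
top pot 0.6 [ 0.6137 -0.0127  0.0041] [302. 195.]
top pot 0.28 [ 0.6106 -0.0195  0.0683] [305. 194.]
top pot_mouth 0.96 [ 0.6085 -0.0184  0.0694] [304. 194.]
top pot_pin 0.68 [ 0.538  -0.0111  0.1009] [303. 215.]
top ring_claw 0.57 [0.5608 0.0398 0.0867] [287. 208.]
top lever_knob 0.97 [ 0.475  -0.0649  0.0847] [319. 234.]
top lid 0.71 [0.4517 0.2928 0.0008] [213. 243.]
top lid 0.57 [ 0.3599  0.64   -0.0032] [111. 
[... 273 characters left out ...]
p lid_handle 0.4 [0.6678 0.2811 0.0048] [216. 180.]
top computer 0.71 [0.5621 0.0409 0.0861] [287. 208.]
top computer 0.5 [ 0.4883 -0.3458  0.0058] [399. 230.]
side pot 0.97 [ 0.6148 -0.0157  0.0022] [299. 248.]
side pot_pin 0.55 [ 0.5413 -0.0127  0.1108] [275. 220.]
side lever_knob 0.9 [ 0.4745 -0.061   0.0946] [254. 238.]
side lever_knob 0.54 [ 0.6175 -0.0184  0.071 ] [302. 230.]
side lid 0.95 [0.4504 0.2908 0.0066] [230. 197.]
side lid 0.56 [0.36   0.6386 0.0058] [198. 155.]
side lid_ear 0.85 [0.4964 0.3495 0.0182] [241. 184.]
side lid_ear 0.58 [0.3701 0.7099 0.0196] [199. 144.]
side lid_handle 0.9 [0.4468 0.2896 0.0413] [228. 189.]
side computer 0.83 [ 0.4851 -0.3449  0.0018] [281. 350.]
```

```bash
python3 -c "
import cv2
for n in ['top','side']:
    a=cv2.imread(f'pics/{n}0.png'); cv2.imwrite(f'pics/{n}0z.png',cv2.resize(a,(800,600),interpolation=cv2.INTER_CUBIC))"
```

```text
(no output)
```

View pics/top0.png

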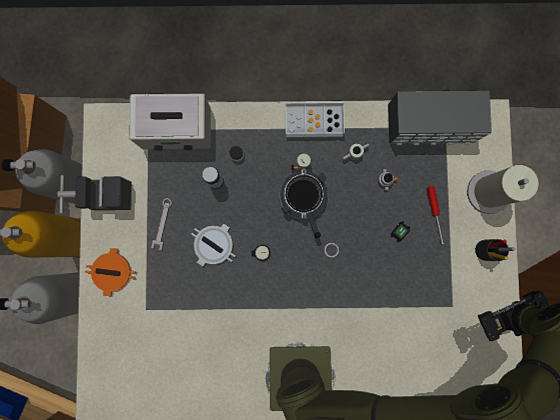

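View pics/side0.png

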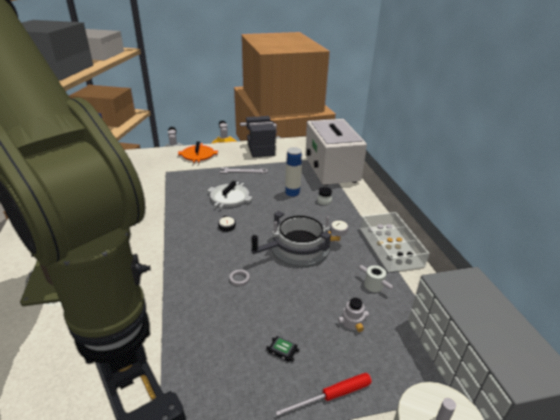

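The computer is at top-view pixel (399,231), the grey-edged lid at (213,243) and the pot at (302,195). The orange lid at (110,272) is the look-alike. The ring looks open. I'll move over the computer.

>>> drive_tool([
  {"translation": [2.5, 2.3, 0], "turn": [0, 0, 0], "hand": 8.8},
  {"translation": [2.5, 2.3, 0], "turn": [0, 0, 0], "hand": 8.8},
  {"translation": [2.5, 2.3, 0], "turn": [0, 0, 0], "hand": 8.8},
  {"translation": [2.5, 2.3, 0], "turn": [0, 0, 0], "hand": 8.8},
  {"translation": [2.5, 2.3, 0], "turn": [0, 0, 0], "hand": 8.8},
])

```text
time: 1.32
eef_pos: [0.3658, -0.461, 0.2389]
ee_rot: [-3.141, -0.0, -1.177]
ft_force: [0.4, 0.5, -0.2]
width: 0.998
```

>>> drive_tool([
  {"translation": [2.0, 2.0, 0], "turn": [0, 0, 0], "hand": 8.8},
  {"translation": [2.0, 2.0, 0], "turn": [0, 0, 0], "hand": 8.8},
  {"translation": [2.0, 2.0, 0], "turn": [0, 0, 0], "hand": 8.8},
  {"translation": [2.0, 2.0, 0], "turn": [0, 0, 0], "hand": 8.8},
  {"translation": [2.0, 2.0, 0], "turn": [0, 0, 0], "hand": 8.8},
])

```text
time: 1.73
eef_pos: [0.4658, -0.3611, 0.2389]
ee_rot: [-3.141, -0.0, -1.177]
ft_force: [-0.2, -0.4, 0.5]
width: 0.996
```

```bash
python3 - <<'E'
from h import *
print(viewer.calibration('wrist')['T_tool_cam'])
s,im=snap('wrist','w1.png'); print(s['time'],s['eef_pos'],s['ee_rot'],s['q'])
pl('wrist','computer',s)
E
```

```text
[[ 9.99999476e-01 -7.99238379e-04 -6.39716520e-04  3.05215290e-04]
 [ 9.36283214e-04  9.66731679e-01  2.55790898e-01 -6.56738730e-02]
 [ 4.13996323e-04 -2.55791363e-01  9.66731921e-01 -1.45736973e-01]
 [ 0.00000000e+00  0.00000000e+00  0.00000000e+00  1.00000000e+00]]
1.7333 [ 0.46579119 -0.36111845  0.2388781 ] [-3.14145266e+00 -3.22393834e-04 -1.17693728e+00] [ 0.67657661  0.63938488 -0.16339831  1.67807364  0.13148226  0.83451322
 -0.72043929]
wrist computer 0.79 [ 0.4872 -0.3503  0.0037] [280. 161.]
```

View pics/w1.png

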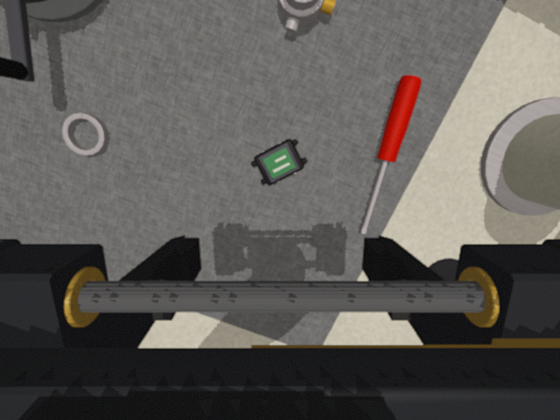

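The computer is at wrist pixel (280,161), with its long axis running from about (260,175) to (297,152). I'll work out its pose.

```bash
python3 - <<'E'
from h import *
s=state()
im=cv2.imread('pics/w1.png')
cv2.imwrite('pics/w1z.png',cv2.resize(im[120:205,225:335],None,fx=7,fy=7,interpolation=cv2.INTER_CUBIC))
a=ray('wrist',(260,175),.012,s);b=ray('wrist',(297,152),.012,s);print(a,b,b-a,np.degrees(np.arctan2(*(b-a)[1::-1])))
g=cv2.cvtColor(im,cv2.COLOR_BGR2GRAY)
print(ray('wrist',(280,161),.02,s), ray('top',(399.5,230.5),.02))
hsv=cv2.cvtColor(im,cv2.COLOR_BGR2HSV); m=((hsv[...,0]>40)&(hsv[...,0]<90)&(hsv[...,1]>80)&(hsv[...,2]>40)).astype('uint8')
n,l,st,c=cv2.connectedComponentsWithStats(m); i=1+np.argmax(st[1:,4]); print(st[i],c[i]); 
r=cv2.minAreaRect(np.argwhere(l==i)[:,::-1].astype('float32')); print(r); P=cv2.boxPoints(r); W=[ray('wrist',p,.02,s) for p in P]; print(np.round(W,4), np.mean(W,0))
E
```

```text
[ 0.46688356 -0.32796688  0.012     ] [ 0.51227544 -0.3600206   0.012     ] [ 0.04539188 -0.03205373  0.        ] -35.22803688497296
[ 0.49425108 -0.34439738  0.02      ] [ 0.48711807 -0.34264819  0.02      ]
[263 148  32  30 417] [278.08872902 162.35971223]
((278.6000061035156, 162.7000274658203), (21.466251373291016, 25.491174697875977), 63.43495178222656)
[[ 0.4882 -0.3232  0.02  ]
 [ 0.5121 -0.3438  0.02  ]
 [ 0.4951 -0.3642  0.02  ]
 [ 0.4706 -0.3434  0.02  ]] [ 0.49149677 -0.34364541  0.02      ]
```

View pics/w1z.png

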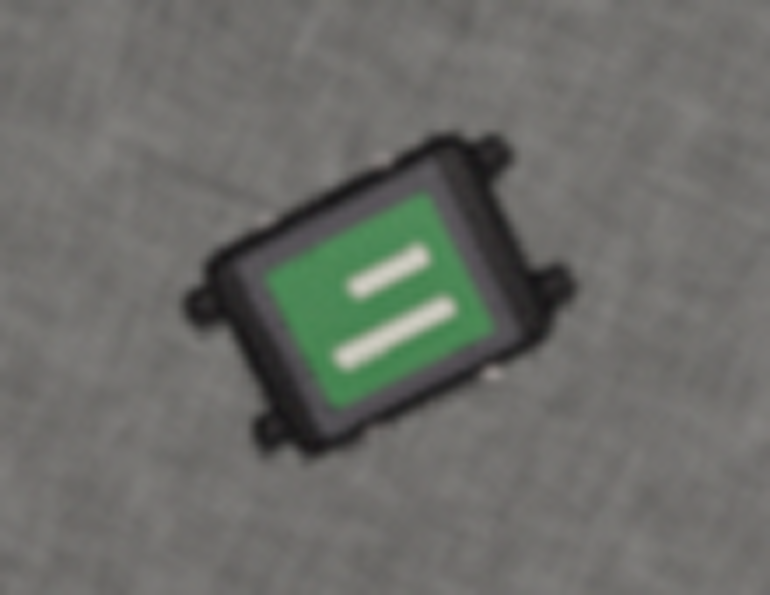

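>>> drive_tool([
  {"translation": [0.24, 0.15, -1.0], "turn": [0, 0, -6.3], "hand": 8.8},
  {"translation": [0.24, 0.15, -1.0], "turn": [0, 0, -6.3], "hand": 8.8},
  {"translation": [0.24, 0.15, -1.0], "turn": [0, 0, -6.3], "hand": 8.8},
  {"translation": [0.24, 0.15, -1.0], "turn": [0, 0, -6.3], "hand": 8.8},
  {"translation": [0.24, 0.15, -1.0], "turn": [0, 0, -6.3], "hand": 8.8},
])

```text
time: 2.25
eef_pos: [0.4764, -0.3554, 0.1884]
ee_rot: [3.142, -0.001, -1.733]
ft_force: [-0.6, -0.3, 0.8]
width: 1.005
```

>>> drive_tool([
  {"translation": [0.24, 0.15, -1.0], "turn": [0, 0, -6.3], "hand": 8.8},
  {"translation": [0.24, 0.15, -1.0], "turn": [0, 0, -6.3], "hand": 8.8},
  {"translation": [0.24, 0.15, -1.0], "turn": [0, 0, -6.3], "hand": 8.8},
  {"translation": [0.24, 0.15, -1.0], "turn": [0, 0, -6.3], "hand": 8.8},
  {"translation": [0.24, 0.15, -1.0], "turn": [0, 0, -6.3], "hand": 8.8},
])

```text
time: 2.67
eef_pos: [0.4885, -0.3479, 0.1384]
ee_rot: [-3.141, -0.001, -2.283]
ft_force: [0.7, -0.6, -0.3]
width: 1.002
```

```bash
python3 - <<'E'
from h import *
s,im=snap('wrist','w2.png'); print(s['time'],s['eef_pos'],s['ee_rot'],s['q'])
pl('wrist','computer',s)
im=cv2.imread('pics/w2.png')
hsv=cv2.cvtColor(im,cv2.COLOR_BGR2HSV); m=((hsv[...,0]>40)&(hsv[...,0]<90)&(hsv[...,1]>80)&(hsv[...,2]>40)).astype('uint8')
n,l,st,c=cv2.connectedComponentsWithStats(m); i=1+np.argmax(st[1:,4]); print(st[i],c[i]); 
r=cv2.minAreaRect(np.argwhere(l==i)[:,::-1].astype('float32')); print(r); P=cv2.boxPoints(r); W=[ray('wrist',p,.02,s) for p in P]; print(np.round(W,4), np.mean(W,0))
print(px('wrist',s['eef_pos'],s), px('wrist',[*s['eef_pos'][:2],.02],s))
E
```

```text
2.6667 [ 0.48852074 -0.34790059  0.13839343] [-3.14121784e+00 -5.97322781e-04 -2.28265299e+00] [ 0.4561892   0.7926552   0.15121416  1.7438292  -0.18493948  0.61866575
 -1.56869762]
wrist computer 0.76 [ 0.4879 -0.3488  0.0054] [282. 197.]
[269 185  30  34 790] [282.51518987 201.96708861]
((283.5, 201.5), (33.0, 29.0), 90.0)
[[ 0.5075 -0.3492  0.02  ]
 [ 0.49   -0.3694  0.02  ]
 [ 0.4656 -0.349   0.02  ]
 [ 0.4836 -0.3282  0.02  ]] [ 0.48667599 -0.34896157  0.02      ]
[281.62407189 253.80708151] [281.35152993 201.01793578]
```

View pics/w2.png

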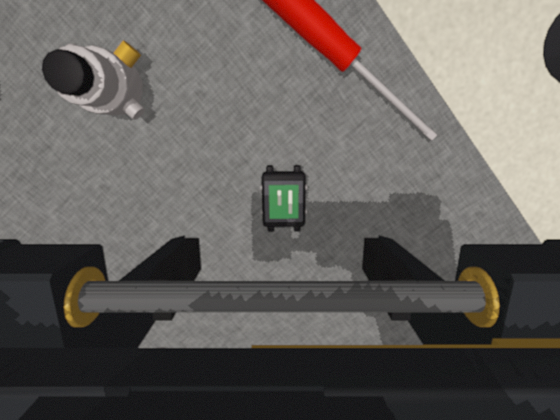

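The computer is centred between the jaws at (284,198), with its long axis square to them. Next: down and grip.

>>> drive_tool([
  {"translation": [-0.1, -0.1, -3.2], "turn": [0, 0, 0], "hand": 8.8},
  {"translation": [0, 0, -3.2], "turn": [0, 0, 0], "hand": 8.8},
  {"translation": [0, 0, -3.2], "turn": [0, 0, 0], "hand": 8.8},
  {"translation": [0, 0, -2.4], "turn": [0, 0, 0], "hand": 7.0},
  {"translation": [0, 0, -1.2], "turn": [0, 0, 0], "hand": 6.0},
])

```text
time: 3.18
eef_pos: [0.4863, -0.3478, 0.0044]
ee_rot: [3.138, -0.0, -2.274]
ft_force: [0.0, 0.1, 0.3]
width: 0.874
```

>>> drive_tool([
  {"translation": [0, 0, 0], "turn": [0, 0, 0], "hand": 4.8},
  {"translation": [0, 0, 0], "turn": [0, 0, 0], "hand": 4.0},
  {"translation": [0, 0, 0], "turn": [0, 0, 0], "hand": 3.0},
  {"translation": [0, 0, 0], "turn": [0, 0, 0], "hand": 2.0},
  {"translation": [0, 0, 0], "turn": [0, 0, 0], "hand": 2.0},
])

```text
time: 3.6
eef_pos: [0.4887, -0.3489, 0.0083]
ee_rot: [-3.139, 0.0, -2.276]
ft_force: [-0.7, -0.5, 0.1]
width: 0.493
```

>>> drive_tool([
  {"translation": [0, 0, 1.0], "turn": [0, 0, 0], "hand": 2.0},
  {"translation": [0, 0, 3.0], "turn": [0, 0, 0], "hand": 2.0},
  {"translation": [0.5, 0, 4.0], "turn": [0, 0, 0], "hand": 2.0},
  {"translation": [0.5, 1.0, 4.0], "turn": [0, 0, 4], "hand": 2.0},
  {"translation": [0.5, 2.0, 4.0], "turn": [0, 0, 5], "hand": 2.0},
])

```text
time: 4.02
eef_pos: [0.502, -0.3222, 0.167]
ee_rot: [-3.139, -0.003, -2.12]
ft_force: [0.3, -1.0, -0.3]
width: 0.474
```

>>> drive_tool([
  {"translation": [0.9, 2.4, 1.0], "turn": [0, 0, 5], "hand": 2.0},
  {"translation": [0.9, 2.6, 0], "turn": [0, 0, 5], "hand": 2.0},
  {"translation": [0.9, 2.6, 0], "turn": [0, 0, 5], "hand": 2.0},
  {"translation": [0.9, 2.6, 0], "turn": [0, 0, 5], "hand": 2.0},
  {"translation": [0.9, 2.6, 0], "turn": [0, 0, 5], "hand": 2.0},
])

```text
time: 4.43
eef_pos: [0.5476, -0.1904, 0.1751]
ee_rot: [-3.141, -0.0, -1.679]
ft_force: [-0.4, -0.7, -1.4]
width: 0.469
```

```bash
python3 - <<'E'
from h import *
s,im=snap('wrist','w3.png'); print(s['time'],s['eef_pos'],s['ee_rot'],s['q'],s['width'])
for l in ['pot_mouth','pot_pin','lever_knob','ring_claw']: pl('wrist',l,s)
E
```

```text
4.4333 [ 0.5475644  -0.19036317  0.17511377] [-3.14068116e+00 -4.51610613e-04 -1.67875310e+00] [ 0.23876952  0.7103059   0.02759342  1.77629735 -0.02905294  0.65441203
 -1.39602494] 0.46921344861036374
wrist pot_pin 0.55 [ 0.5379 -0.018   0.1056] [ 67. 250.]
wrist ring_claw 0.68 [0.5611 0.0408 0.0919] [  2. 225.]
wrist ring_claw 0.67 [ 0.6123 -0.0199  0.0009] [118. 147.]
```

View pics/w3.png

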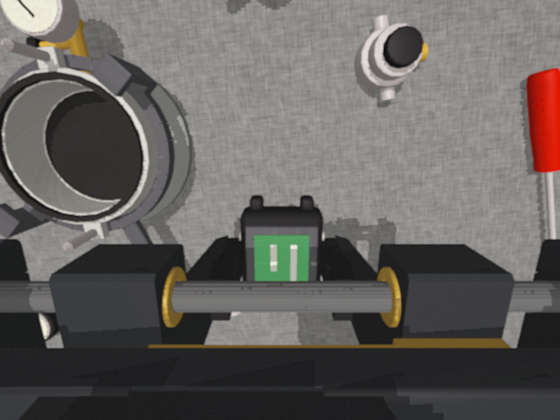

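```bash
python3 - <<'E'
from h import *
s=state()
im=cv2.imread('pics/w3.png')
cv2.imwrite('pics/w3z.png',cv2.resize(im[0:270,0:200],None,fx=2.2,fy=2.2,interpolation=cv2.INTER_CUBIC))
for n in ['top','side']:
    snap(n,n+'1.png'); im=cv2.imread('pics/'+n+'1.png')
    c=(303,197) if n=='top' else (298,240)
    cv2.imwrite(f'pics/{n}1z.png',cv2.resize(im[c[1]-50:c[1]+50,c[0]-60:c[0]+60],None,fx=6,fy=6,interpolation=cv2.INTER_CUBIC))
    for l in ['pot','pot_mouth','pot_pin','lever_knob','ring_claw']: pl(n,l)
E
```

```text
top pot 0.85 [ 0.614  -0.0163  0.0019] [303. 195.]
top pot_mouth 0.78 [ 0.6104 -0.0188  0.0671] [304. 194.]
top pot_pin 0.84 [ 0.5367 -0.0112  0.1022] [303. 215.]
top pot_pin 0.48 [ 0.6117 -0.0165 -0.0014] [303. 196.]
top lever_knob 0.82 [ 0.4729 -0.0624  0.0847] [319. 235.]
top ring_claw 0.61 [0.562  0.0404 0.0885] [287. 208.]
top ring_claw 0.2 [0.4509 0.2927 0.0005] [213. 243.]
side pot 0.61 [ 0.6189 -0.0186  0.0038] [301. 248.]
side pot_pin 0.9 [ 0.5409 -0.013   0.1105] [275. 220.]
side lever_knob 0.89 [ 0.473  -0.0617  0.0954] [253. 238.]
```

View pics/w3z.png

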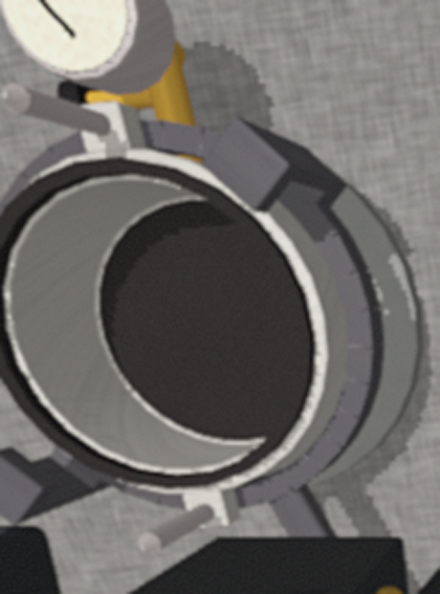

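View pics/top1z.png

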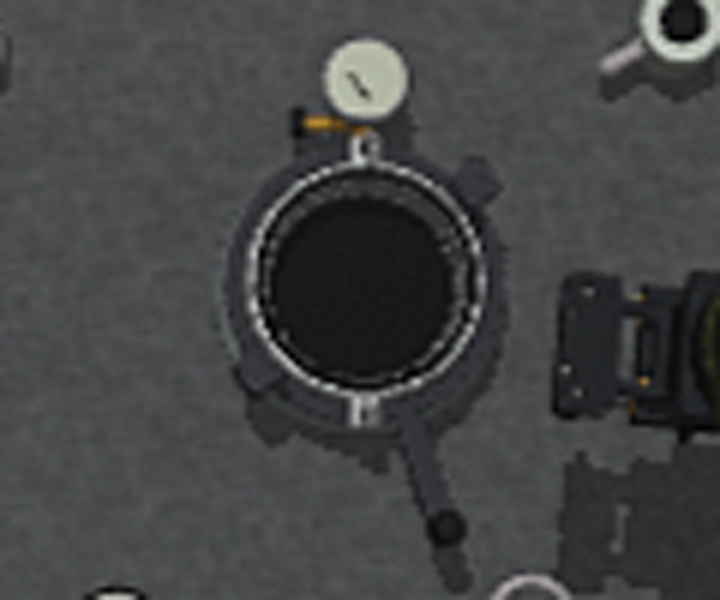

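View pics/side1z.png

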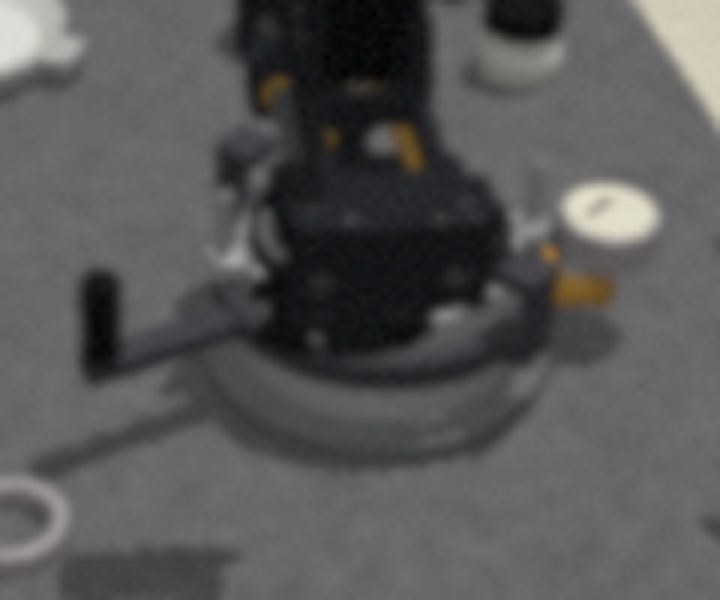

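```bash
python3 - <<'E'
from h import *
s=state()
a=ray('wrist',(6.4,44),.106,s);b=ray('wrist',(67.3,245.5),.106,s);d=a-b;print(a,b,np.linalg.norm(d),(a+b)/2,np.degrees(np.arctan2(d[1],d[0])))
a=ray('top',(303.8,171.2),.075);b=ray('top',(303.8,215.1),.075);d=a-b;print(a,b,np.linalg.norm(d),(a+b)/2,np.degrees(np.arctan2(d[1],d[0])))
g=ray('top',(243+366/6,147+80/6),.071);print(g)
# bore floor rim
print(ray('top',(243+366/6,147+280/6),.072))
E
```

```text
[ 0.68677659 -0.02477641  0.106     ] [ 0.54316305 -0.02187172  0.106     ] 0.14364291511077937 [ 0.61496982 -0.02332406  0.106     ] -1.1586895644448416
[ 0.68471507 -0.01784746  0.075     ] [ 0.53856313 -0.01579841  0.075     ] 0.1461663017829343 [ 0.6116391  -0.01682293  0.075     ] -0.8032350798428154
[ 0.7219821  -0.01923149  0.071     ]
[ 0.60997848 -0.0176082   0.072     ]
```

>>> drive_tool([
  {"translation": [1.3, 3.44, 0], "turn": [0, 0, 1], "hand": 2.0},
  {"translation": [1.3, 3.44, 0], "turn": [0, 0, 1], "hand": 2.0},
  {"translation": [1.3, 3.44, 0], "turn": [0, 0, 1], "hand": 2.0},
  {"translation": [1.3, 3.44, 0], "turn": [0, 0, 1], "hand": 2.0},
  {"translation": [1.3, 3.44, 0], "turn": [0, 0, 1], "hand": 2.0},
])

```text
time: 5.7
eef_pos: [0.6129, -0.0179, 0.1738]
ee_rot: [3.142, -0.0, -1.595]
ft_force: [0.1, -0.9, -2.1]
width: 0.47
```

```bash
python3 - <<'E'
from h import *
s,im=snap('wrist','w4.png'); print(s['time'],s['eef_pos'],s['ee_rot'],s['q'],s['width'])
for l in ['pot_mouth','pot_pin','ring_claw','pot','computer']: pl('wrist',l,s)
im=cv2.imread('pics/w4.png')
E
```

```text
5.7 [ 0.61286968 -0.01790207  0.17379161] [ 3.14158288e+00 -2.33539478e-06 -1.59510271e+00] [-0.06995146  0.7512124   0.04278055  1.67300003 -0.04436463  0.71833449
 -1.60036658] 0.4699687158914589
wrist pot_mouth 0.66 [ 0.6144 -0.0156  0.0646] [279. 202.]
wrist pot_mouth 0.26 [ 0.6677 -0.3015 -0.0033] [544. 132.]
wrist pot_pin 0.22 [0.6658 0.2847 0.0056] [ -6. 148.]
wrist pot 0.68 [ 0.6137 -0.0175  0.0018] [281. 189.]
wrist computer 0.71 [ 0.6123 -0.0145  0.1665] [275. 250.]
```

View pics/w4.png

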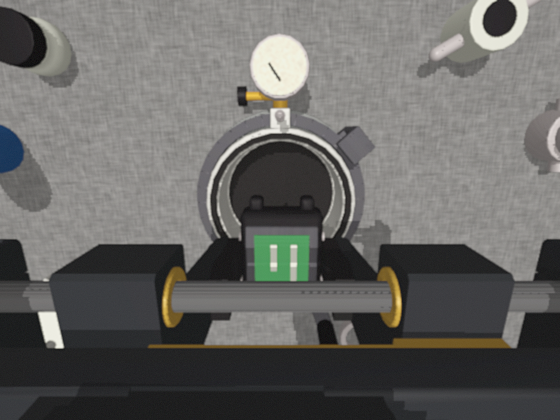

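The computer is held over the mouth: rim centre column about 281, +x pin tip at (280,115), both in line with the tool. Lowering.

>>> drive_tool([
  {"translation": [0, 0, -2.5], "turn": [0, 0, 0], "hand": 2.0},
  {"translation": [0, 0, -3.0], "turn": [0, 0, 0], "hand": 2.0},
  {"translation": [0, 0, -3.0], "turn": [0, 0, 0], "hand": 2.0},
  {"translation": [0, 0, -2.5], "turn": [0, 0, 0], "hand": 2.0},
  {"translation": [0, 0, -1.5], "turn": [0, 0, 0], "hand": 2.0},
])

```text
time: 6.42
eef_pos: [0.6104, -0.0221, 0.0461]
ee_rot: [3.137, -0.001, -1.599]
ft_force: [-1.1, -0.1, -0.9]
width: 0.475
```

>>> drive_tool([
  {"translation": [0, 0, -0.6], "turn": [0, 0, 0], "hand": 2.0},
  {"translation": [0, 0, -0.4], "turn": [0, 0, 0], "hand": 2.0},
  {"translation": [0, 0, -0.2], "turn": [0, 0, 0], "hand": 2.0},
  {"translation": [0, 0, 0], "turn": [0, 0, 0], "hand": 2.0},
  {"translation": [0, 0, 0], "turn": [0, 0, 0], "hand": 2.0},
])

```text
time: 6.83
eef_pos: [0.6133, -0.02, 0.0379]
ee_rot: [-3.14, -0.0, -1.596]
ft_force: [0.0, -0.0, -1.3]
width: 0.474
```

>>> drive_tool([
  {"translation": [0, 0, -0.1], "turn": [0, 0, 0], "hand": 2.0},
  {"translation": [0, 0, -0.1], "turn": [0, 0, 0], "hand": 2.0},
  {"translation": [0, 0, -0.1], "turn": [0, 0, 0], "hand": 2.0},
  {"translation": [0, 0, 0], "turn": [0, 0, 0], "hand": 2.0},
  {"translation": [0, 0, 0], "turn": [0, 0, 0], "hand": 2.0},
])

```text
time: 7.25
eef_pos: [0.6129, -0.0196, 0.0348]
ee_rot: [-3.14, -0.0, -1.596]
ft_force: [-0.7, 0.6, 6.4]
width: 0.472
```

Contact (6.4 N). Releasing.

>>> drive_tool([
  {"translation": [0, 0, 0], "turn": [0, 0, 0], "hand": 4.6},
  {"translation": [0, 0, 0], "turn": [0, 0, 0], "hand": 5.2},
  {"translation": [0, 0, 0], "turn": [0, 0, 0], "hand": 5.8},
  {"translation": [0, 0, 0], "turn": [0, 0, 0], "hand": 5.8},
  {"translation": [0, 0, 0], "turn": [0, 0, 0], "hand": 5.8},
])

```text
time: 7.67
eef_pos: [0.6124, -0.0197, 0.0336]
ee_rot: [3.141, -0.0, -1.596]
ft_force: [-0.5, -0.9, -0.8]
width: 0.66
```

>>> drive_tool([
  {"translation": [0, 0, 0.5], "turn": [0, 0, 0], "hand": 5.8},
  {"translation": [0, 0, 2.5], "turn": [0, 0, 0], "hand": 5.8},
  {"translation": [0, 0, 4.0], "turn": [0, 0, 0], "hand": 5.8},
  {"translation": [0, 0, 4.0], "turn": [0, 0, 0], "hand": 5.8},
  {"translation": [0, 0, 4.0], "turn": [0, 0, 0], "hand": 5.8},
])

```text
time: 8.08
eef_pos: [0.6119, -0.0197, 0.1855]
ee_rot: [3.141, -0.0, -1.596]
ft_force: [1.1, -0.0, 0.3]
width: 0.653
```

```bash
python3 - <<'E'
from h import *
s,im=snap('wrist','w5.png'); print(s['time'],s['eef_pos'],s['ee_rot'],s['width'])
for l in ['pot_mouth','pot_pin','ring_claw','pot','computer','lever_knob']: pl('wrist',l,s)
E
```

```text
8.0833 [ 0.61194712 -0.01970336  0.1854856 ] [ 3.14070510e+00 -1.14007419e-04 -1.59595157e+00] 0.6529641376087194
wrist pot_pin 0.8 [ 0.5391 -0.0148  0.1087] [278. 295.]
wrist ring_claw 0.6 [0.7642 0.2142 0.0035] [47. 46.]
wrist computer 0.61 [ 0.6094 -0.0198  0.0285] [281. 194.]
wrist lever_knob 0.97 [ 0.4749 -0.0569  0.0864] [322. 339.]
wrist lever_knob 0.24 [ 0.7579 -0.1994 -0.0036] [451.  43.]
```

View pics/w5.png

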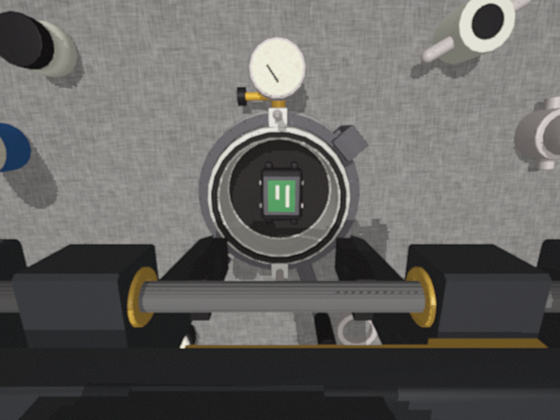

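The computer lies flat in the bore at (281,194). I'll overlay a projected pot model to fix the pot's pose.

```bash
cat > ov.py <<'E'
from h import *
def potpts(c,yaw):
    R=lambda a:np.array([np.cos(a),np.sin(a)]); out={}
    t=np.linspace(0,2*np.pi,90)
    for r,z in [(66,70),(54,28),(84,3)]:
        out[(r,z)]=[[*(np.array(c)+r/1000*R(a)),z/1000] for a in t]
    out['pin']=[[*(np.array(c)+sg*.074*R(yaw)),z] for sg in (1,-1) for z in (.069,.106)]
    return out
E
python3 - <<'E'
from ov import *
s=state(); im=cv2.imread('pics/w5.png'); c=(.6125,-.0175);yaw=np.radians(-1.2)
big=cv2.resize(im[90:290,180:380],None,fx=4,fy=4,interpolation=cv2.INTER_CUBIC)[:600]
for k,v in potpts(c,yaw).items():
    for X in v:
        u=(px('wrist',X,s)-[180,90])*4+1.5
        cv2.circle(big,tuple(int(x) for x in u),1 if k!='pin' else 4,(0,0,255) if k!='pin' else (255,0,255),-1)
cv2.imwrite('pics/w5o.png',big)
E
```

```text
(no output)
```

View pics/w5o.png

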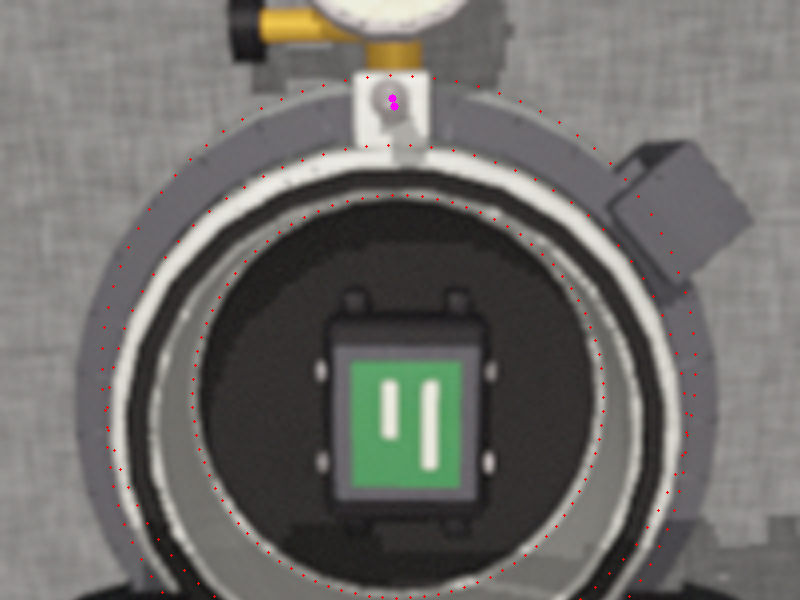

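>>> drive_tool([
  {"translation": [-1.6, 3.1, 0], "turn": [0, 0, 5.5], "hand": 5.8},
  {"translation": [-1.6, 3.1, 0], "turn": [0, 0, 5.5], "hand": 5.8},
  {"translation": [-1.6, 3.1, 0], "turn": [0, 0, 5.5], "hand": 5.8},
  {"translation": [-1.6, 3.1, 0], "turn": [0, 0, 5.5], "hand": 5.8},
  {"translation": [-1.6, 3.1, 0], "turn": [0, 0, 5.5], "hand": 5.8},
])

```text
time: 8.85
eef_pos: [0.5306, 0.1364, 0.1822]
ee_rot: [3.138, 0.001, -1.111]
ft_force: [0.6, -0.0, 0.2]
width: 0.659
```

>>> drive_tool([
  {"translation": [-1.6, 3.1, 0], "turn": [0, 0, 5.5], "hand": 5.8},
  {"translation": [-1.6, 3.1, 0], "turn": [0, 0, 5.5], "hand": 5.8},
  {"translation": [-1.6, 3.1, 0], "turn": [0, 0, 5.5], "hand": 5.8},
  {"translation": [-1.6, 3.1, 0], "turn": [0, 0, 5.5], "hand": 5.8},
  {"translation": [-1.6, 3.1, 0], "turn": [0, 0, 5.5], "hand": 5.8},
])

```text
time: 9.27
eef_pos: [0.4507, 0.2911, 0.1823]
ee_rot: [3.139, 0.001, -0.631]
ft_force: [0.3, 1.0, 0.1]
width: 0.658
```

```bash
python3 - <<'E'
from h import *
s,im=snap('wrist','w6.png'); print(s['time'],s['eef_pos'],s['ee_rot'],s['width'],s['q'])
for l in ['lid','lid_ear','lid_handle']: pl('wrist',l,s)
E
```

```text
9.2667 [0.45065903 0.29112434 0.1823169 ] [ 3.13858266e+00  1.03180329e-03 -6.31107015e-01] 0.6577773131461856 [-0.5581285   0.65571868 -0.16562301  1.88863472  0.17485348  0.61429227
 -1.46464574]
wrist lid 0.71 [0.4481 0.2898 0.0043] [280. 190.]
wrist lid 0.37 [0.4887 0.3536 0.0149] [275. 120.]
wrist lid_ear 0.65 [0.4876 0.354  0.0178] [274. 121.]
wrist lid_handle 0.91 [0.4488 0.2915 0.0458] [279. 197.]
```

View pics/w6.png

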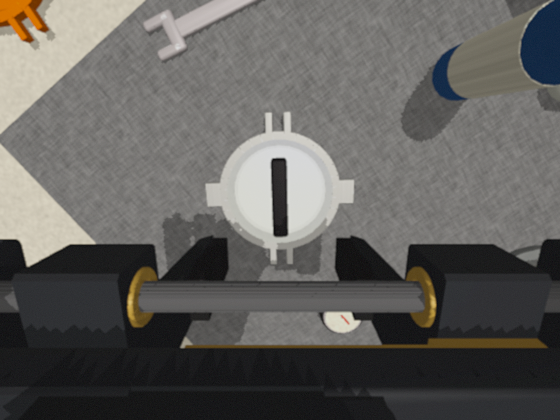

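```bash
cat >> ov.py <<'E'
def lidpts(c,yaw,z0=.002):
    Rm=np.array([[np.cos(yaw),-np.sin(yaw)],[np.sin(yaw),np.cos(yaw)]]); f=lambda x,y,z:[*(np.array(c)+Rm@[x/1000,y/1000]),z0+z/1000]
    o=[f(64*np.cos(a),64*np.sin(a),18) for a in np.linspace(0,6.28,90)]
    o+=[f(x,y,48) for x in np.linspace(-40,40,20) for y in (-8,8)]
    for sg in (1,-1):
        o+=[f(sg*x,y,18) for x in np.linspace(70,84,5) for y in (-6,6)]
        o+=[f(x,sg*80,18) for x in np.linspace(-13,13,8)]
    return o
def overlay(f,s,pts,box,k,out):
    im=cv2.imread('pics/'+f); x0,y0,x1,y1=box
    big=cv2.resize(im[y0:y1,x0:x1],None,fx=k,fy=k,interpolation=cv2.INTER_CUBIC)
    for X in pts:
        u=(px('wrist',X,s)-[x0,y0])*k+(k-1)/2; cv2.circle(big,tuple(int(round(x)) for x in u),1,(0,0,255),-1)
    cv2.imwrite('pics/'+out,big)
E
python3 - <<'E'
from ov import *
s=state(); overlay('w6.png',s,lidpts((.4485,.2905),-.631+np.pi/2+np.radians(1.2)),(190,100,370,260),4,'w6o.png')
E
```

```text
(no output)
```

View pics/w6o.png

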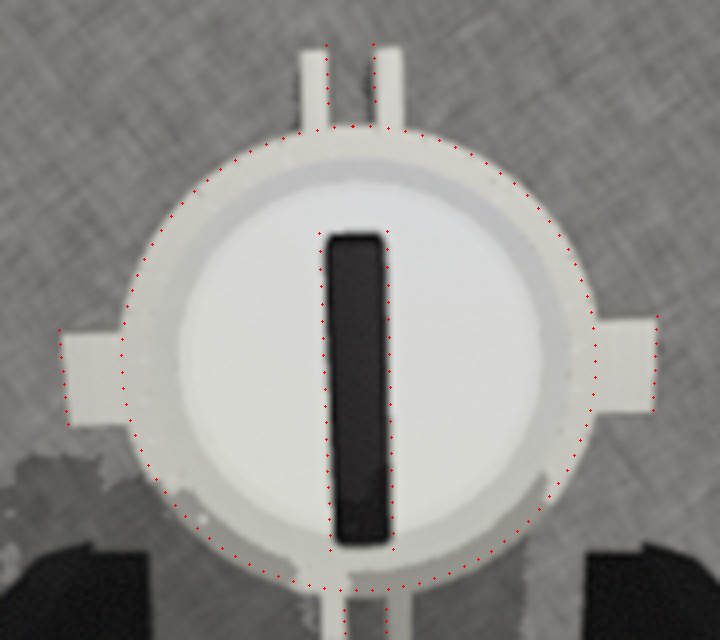

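The overlay fits within about 0.5 mm: lid at (0.4485, 0.2905), turned 1.3° from the tool. Now down and grip the handle.

>>> drive_tool([
  {"translation": [-0.2, -0.06, -3.5], "turn": [0, 0, 1.3], "hand": 5.8},
  {"translation": [0, 0, -4.0], "turn": [0, 0, 0], "hand": 5.8},
  {"translation": [0, 0, -4.0], "turn": [0, 0, 0], "hand": 5.8},
  {"translation": [0, 0, -2.6], "turn": [0, 0, 0], "hand": 5.8},
  {"translation": [0, 0, -1.3], "turn": [0, 0, 0], "hand": 5.0},
])

```text
time: 9.88
eef_pos: [0.4495, 0.2858, 0.0257]
ee_rot: [3.134, 0.0, -0.617]
ft_force: [0.1, 0.7, -0.0]
width: 0.603
```

>>> drive_tool([
  {"translation": [0, 0, 0], "turn": [0, 0, 0], "hand": 4.0},
  {"translation": [0, 0, 0], "turn": [0, 0, 0], "hand": 3.0},
  {"translation": [0, 0, 0], "turn": [0, 0, 0], "hand": 2.0},
  {"translation": [0, 0, 0], "turn": [0, 0, 0], "hand": 1.0},
  {"translation": [0, 0, 0], "turn": [0, 0, 0], "hand": 0.5},
])

```text
time: 10.3
eef_pos: [0.4512, 0.2901, 0.031]
ee_rot: [-3.139, -0.001, -0.614]
ft_force: [-2.7, 0.5, 1.4]
width: 0.23
```

>>> drive_tool([
  {"translation": [0, 0, 0], "turn": [0, 0, 0], "hand": 0.5},
  {"translation": [0, 0, 0], "turn": [0, 0, 0], "hand": 0.5},
  {"translation": [0, 0, 0], "turn": [0, 0, 0], "hand": 0.5},
  {"translation": [0, 0, 0], "turn": [0, 0, 0], "hand": 0.5},
  {"translation": [0, 0, 0], "turn": [0, 0, 0], "hand": 0.5},
])

```text
time: 10.72
eef_pos: [0.4506, 0.2905, 0.0309]
ee_rot: [-3.14, -0.0, -0.613]
ft_force: [-1.2, 0.7, 5.5]
width: 0.18
```

>>> drive_tool([
  {"translation": [0, 0, 0.6], "turn": [0, 0, 0], "hand": 0.5},
  {"translation": [0, 0, 2.5], "turn": [0, 0, 0], "hand": 0.5},
  {"translation": [0, 0, 4.0], "turn": [0, 0, 0], "hand": 0.5},
  {"translation": [0, 0, 4.0], "turn": [0, 0, 0], "hand": 0.5},
  {"translation": [0, 0, 3.4], "turn": [0, 0, 0], "hand": 0.5},
])

```text
time: 11.13
eef_pos: [0.4505, 0.2892, 0.1771]
ee_rot: [-3.142, -0.001, -0.614]
ft_force: [1.3, 0.7, -3.6]
width: 0.178
```

```bash
python3 - <<'E'
from ov import *
s,im=snap('wrist','w7.png'); print(s['time'],s['eef_pos'],s['ee_rot'],s['width'],s['ft_force'])
p=np.array(s['eef_pos']); overlay('w7.png',s,lidpts(p[:2]-.0012*np.array([.575,.818]),s['ee_rot'][2]+np.pi/2,p[2]-.0289),(140,60,420,270),2.8,'w7o.png')
E
```

```text
11.1333 [0.45047582 0.28916837 0.17714368] [-3.14153982e+00 -6.07780432e-04 -6.13644308e-01] 0.17818620530131155 [ 1.31674112  0.68466381 -3.57115507]
```

View pics/w7o.png

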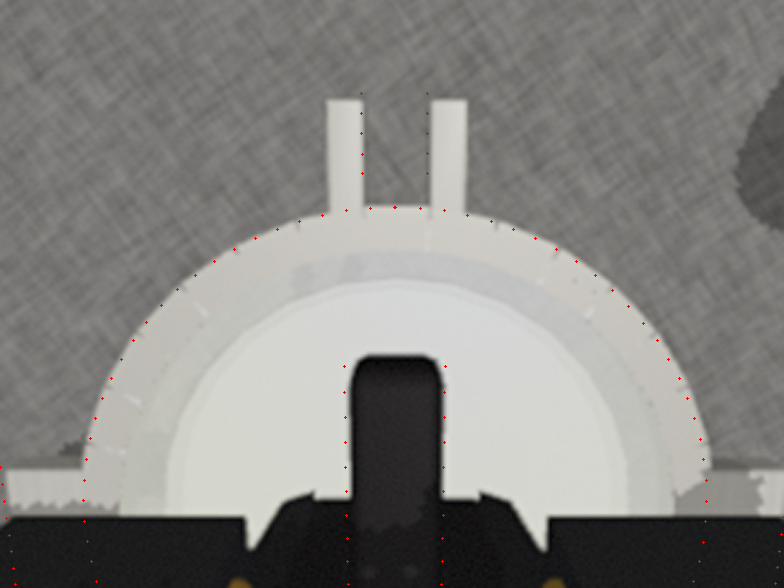

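The grip is good: lid level, the model fits within about 0.5 mm. Carrying it over the pot.

>>> drive_tool([
  {"translation": [1.63, -3.07, 0], "turn": [0, 0, -5.6], "hand": 0.5},
  {"translation": [1.63, -3.07, 0], "turn": [0, 0, -5.6], "hand": 0.5},
  {"translation": [1.63, -3.07, 0], "turn": [0, 0, -5.6], "hand": 0.5},
  {"translation": [1.63, -3.07, 0], "turn": [0, 0, -5.6], "hand": 0.5},
  {"translation": [1.63, -3.07, 0], "turn": [0, 0, -5.6], "hand": 0.5},
])

```text
time: 11.6
eef_pos: [0.5321, 0.1341, 0.1748]
ee_rot: [3.141, -0.0, -1.107]
ft_force: [-0.3, 0.5, -2.7]
width: 0.179
```

>>> drive_tool([
  {"translation": [1.63, -3.07, 0], "turn": [0, 0, -5.6], "hand": 0.5},
  {"translation": [1.63, -3.07, 0], "turn": [0, 0, -5.6], "hand": 0.5},
  {"translation": [1.63, -3.07, 0], "turn": [0, 0, -5.6], "hand": 0.5},
  {"translation": [1.63, -3.07, 0], "turn": [0, 0, -5.6], "hand": 0.5},
  {"translation": [1.63, -3.07, 0], "turn": [0, 0, -5.6], "hand": 0.5},
])

```text
time: 12.02
eef_pos: [0.6133, -0.0193, 0.1746]
ee_rot: [3.14, -0.0, -1.596]
ft_force: [1.2, 0.4, -2.7]
width: 0.179
```

>>> drive_tool([
  {"translation": [0, 0, -0.5], "turn": [0, 0, 0], "hand": 0.5},
  {"translation": [0, 0, -0.5], "turn": [0, 0, 0], "hand": 0.5},
  {"translation": [0, 0, 0], "turn": [0, 0, 0], "hand": 0.5},
  {"translation": [0, 0, 0], "turn": [0, 0, 0], "hand": 0.5},
  {"translation": [0, 0, 0], "turn": [0, 0, 0], "hand": 0.5},
])

```text
time: 12.43
eef_pos: [0.6129, -0.0155, 0.1647]
ee_rot: [3.141, 0.001, -1.588]
ft_force: [-0.5, 0.3, -3.1]
width: 0.175
```

```bash
python3 - <<'E'
from ov import *
s,im=snap('wrist','w8.png'); print(s['time'],s['eef_pos'],s['ee_rot'],s['width'],s['ft_force'])
p=np.array(s['eef_pos']); y=s['ee_rot'][2]+np.pi/2
c=p[:2]-.0012*np.array([np.cos(y),np.sin(y)]); print('lid',c,np.degrees(y),p[2]-.0289)
overlay('w8.png',s,lidpts(c,y,p[2]-.0289)+potpts((.6125,-.0175),np.radians(-1.2))['pin'],(140,60,420,270),2.8,'w8o.png')
snap('top','top8.png');snap('side','side8.png')
for n in ['side','top']:
    for l in ['lid','lid_ear','pot_pin']: pl(n,l)
    im=cv2.imread(f'pics/{n}8.png')
    cx=(303,197) if n=='top' else (298,225)
    cv2.imwrite(f'pics/{n}8z.png',cv2.resize(im[cx[1]-50:cx[1]+50,cx[0]-60:cx[0]+60],None,fx=6,fy=6,interpolation=cv2.INTER_CUBIC))
E
```

```text
12.4333 [ 0.61285822 -0.015475    0.16469412] [ 3.14066526e+00  9.80846819e-04 -1.58795008e+00] 0.1752917361294318 [-0.47739951  0.30336866 -3.05932554]
lid [ 0.6116584  -0.01545442] -0.9828374359538585 0.13579411833154786
side lid 0.94 [ 0.6129 -0.0156  0.1431] [301. 208.]
side lid 0.86 [0.3606 0.6358 0.0043] [198. 155.]
side lid_ear 0.79 [ 0.6901 -0.0198  0.1523] [330. 203.]
side lid_ear 0.26 [ 0.6659 -0.3026  0.0034] [352. 322.]
side pot_pin 0.74 [ 0.5405 -0.0119  0.1092] [275. 220.]
top lid 0.82 [ 0.3597  0.6367 -0.0037] [112. 271.]
top lid 0.43 [ 0.6128 -0.0124  0.1297] [303. 191.]
top lid_ear 0.6 [0.3687 0.7148 0.012 ] [ 88. 269.]
top lid_ear 0.2 [ 0.5432 -0.4721  0.0007] [435. 214.]
top pot_pin 0.75 [ 0.5383 -0.0144  0.1014] [304. 215.]
```

View pics/w8o.png

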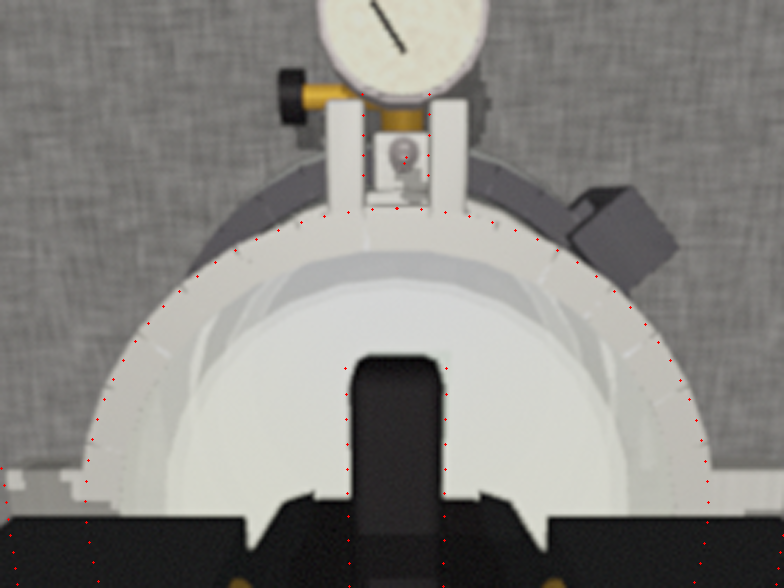

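View pics/side8z.png

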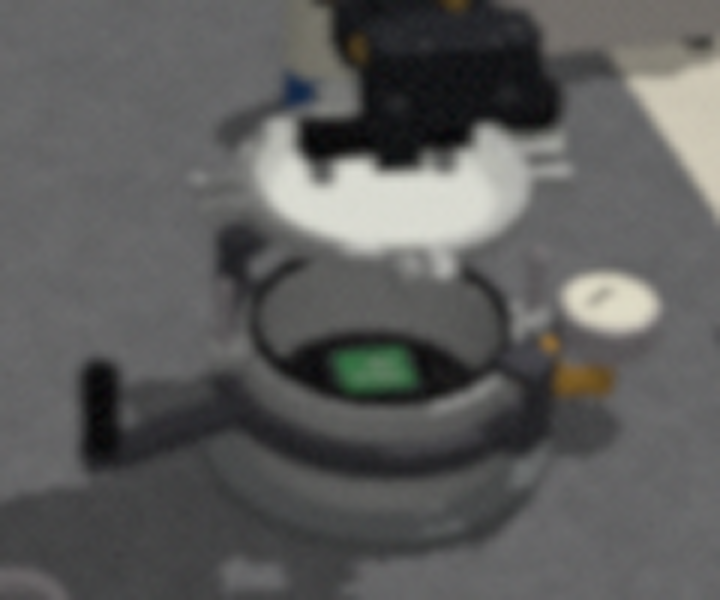

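>>> drive_tool([
  {"translation": [0.15, -0.18, -0.8], "turn": [0, 0, -0.2], "hand": 0.5},
  {"translation": [0, 0, -0.7], "turn": [0, 0, 0], "hand": 0.5},
  {"translation": [0, 0, 0], "turn": [0, 0, 0], "hand": 0.5},
  {"translation": [0, 0, 0], "turn": [0, 0, 0], "hand": 0.5},
  {"translation": [0, 0, 0], "turn": [0, 0, 0], "hand": 0.5},
])

```text
time: 13.3
eef_pos: [0.6149, -0.019, 0.1495]
ee_rot: [3.141, -0.0, -1.594]
ft_force: [0.5, -0.6, -2.9]
width: 0.174
```

```bash
python3 - <<'E'
from ov import *
s,im=snap('wrist','w9.png'); print(s['time'],s['eef_pos'],s['ee_rot'],s['width'],s['ft_force'])
p=np.array(s['eef_pos']); y=s['ee_rot'][2]+np.pi/2
c=p[:2]-.0012*np.array([np.cos(y),np.sin(y)]); print('lid',c,np.degrees(y),p[2]-.0289)
overlay('w9.png',s,lidpts(c,y,p[2]-.0289)+potpts((.6135,-.0175),np.radians(-1.2))['pin'][1::2],(210,60,350,200),4,'w9o.png')
print(state()['eef_pos'])
E
```

```text
13.3 [ 0.61488101 -0.01904844  0.14949021] [ 3.14114935e+00 -5.69989967e-05 -1.59413063e+00] 0.17440565663822197 [ 0.54334265 -0.61184688 -2.90443814]
lid [ 0.61368134 -0.01902044] -1.3369571103983722 0.12059020863783547
[ 0.61506807 -0.01903816  0.14974013]
```

View pics/w9o.png

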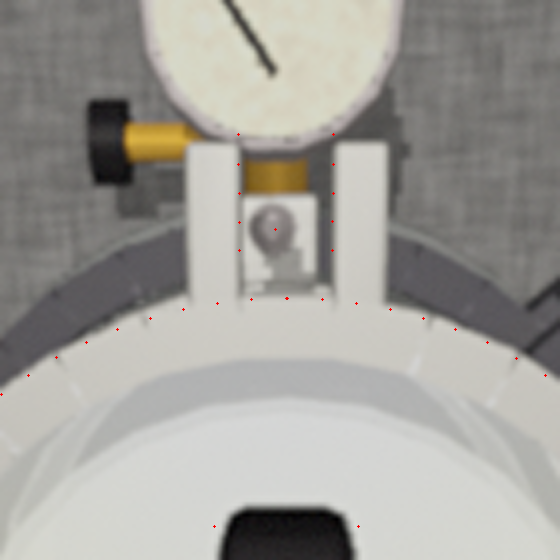

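The +x pin sits about 2 mm left of the slot centre (pixel 272 against 287 in the enlargement). I'll shift +y 1.7 mm and lower slowly.

>>> drive_tool([
  {"translation": [0, 0.17, 0], "turn": [0, 0, 0], "hand": 0.5},
  {"translation": [0, 0, -0.3], "turn": [0, 0, 0], "hand": 0.5},
  {"translation": [0, 0, -0.4], "turn": [0, 0, 0], "hand": 0.5},
  {"translation": [0, 0, -0.3], "turn": [0, 0, 0], "hand": 0.5},
  {"translation": [0, 0, 0], "turn": [0, 0, 0], "hand": 0.5},
])

```text
time: 13.77
eef_pos: [0.6143, -0.0173, 0.1389]
ee_rot: [3.14, -0.0, -1.594]
ft_force: [-0.2, 0.2, -4.1]
width: 0.18
```

```bash
python3 - <<'E'
from ov import *
s,im=snap('wrist','w10.png'); print(s['time'],s['eef_pos'],s['ee_rot'],s['width'],s['ft_force'])
p=np.array(s['eef_pos']); y=s['ee_rot'][2]+np.pi/2
c=p[:2]-.0012*np.array([np.cos(y),np.sin(y)]); print('lid',c,np.degrees(y),p[2]-.0289)
overlay('w10.png',s,lidpts(c,y,p[2]-.0289)+potpts((.6135,-.0175),np.radians(-1.2))['pin'][1::2],(210,60,350,200),4,'w10o.png')
E
```

```text
13.7667 [ 0.61434524 -0.01733762  0.13888913] [ 3.13998755e+00 -1.63969305e-04 -1.59403360e+00] 0.17950159846366417 [-0.24220097  0.18806265 -4.1402614 ]
lid [ 0.61314556 -0.01730974] -1.3313976419151263 0.10998912792523864
```

View pics/w10o.png

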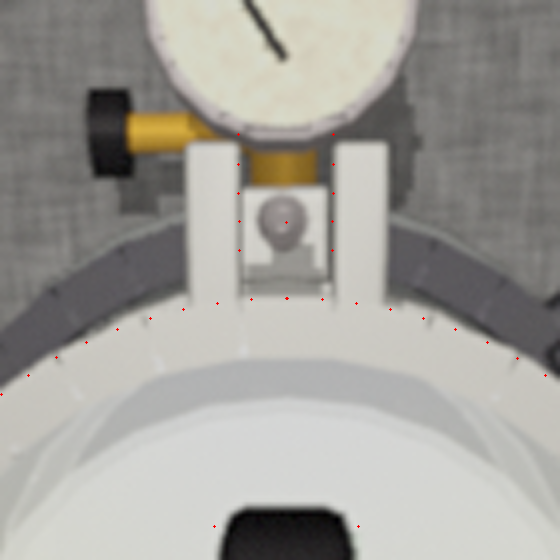

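The pin is centred in the slot (283 against 287). Descending.

>>> drive_tool([
  {"translation": [0, 0.03, -0.4], "turn": [0, 0, 0], "hand": 0.5},
  {"translation": [0, 0, -0.5], "turn": [0, 0, 0], "hand": 0.5},
  {"translation": [0, 0, -0.5], "turn": [0, 0, 0], "hand": 0.5},
  {"translation": [0, 0, -0.5], "turn": [0, 0, 0], "hand": 0.5},
  {"translation": [0, 0, -0.4], "turn": [0, 0, 0], "hand": 0.5},
])

```text
time: 14.23
eef_pos: [0.6146, -0.0171, 0.1159]
ee_rot: [3.141, -0.0, -1.594]
ft_force: [0.3, 0.1, -2.7]
width: 0.178
```

```bash
python3 - <<'E'
from ov import *
s,im=snap('wrist','w11.png'); print(s['time'],s['eef_pos'],s['ee_rot'],s['width'],s['ft_force'],s['torque'])
p=np.array(s['eef_pos']); y=s['ee_rot'][2]+np.pi/2
c=p[:2]-.0012*np.array([np.cos(y),np.sin(y)]); print('lid',c,np.degrees(y),p[2]-.0289)
overlay('w11.png',s,lidpts(c,y,p[2]-.0289)+potpts((.6135,-.0175),np.radians(-1.2))['pin'][1::2],(210,60,350,200),4,'w11o.png')
snap('side','side11.png')
im=cv2.imread('pics/side11.png'); cv2.imwrite('pics/side11z.png',cv2.resize(im[180:280,238:358],None,fx=6,fy=6,interpolation=cv2.INTER_CUBIC))
E
```

```text
14.2333 [ 0.61464728 -0.01705759  0.11594052] [ 3.14078175e+00 -1.30875668e-04 -1.59407833e+00] 0.17836333737495175 [ 0.31726561  0.09533842 -2.70031561] [ 0.06112708 -0.01108982  0.00710494]
lid [ 0.61344761 -0.01702965] -1.3339606825291759 0.08704052284495176
```

View pics/w11o.png

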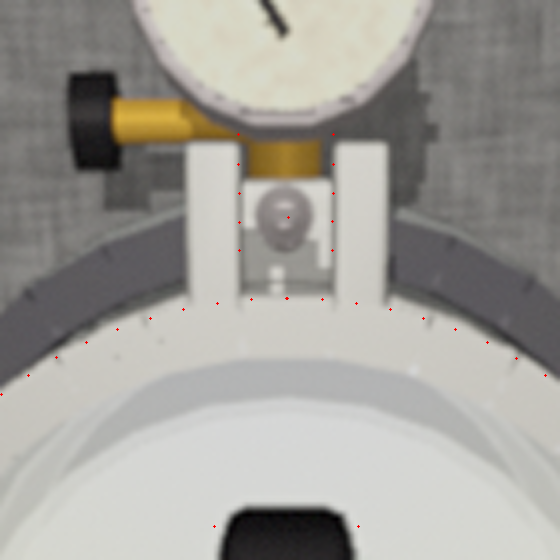

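View pics/side11z.png

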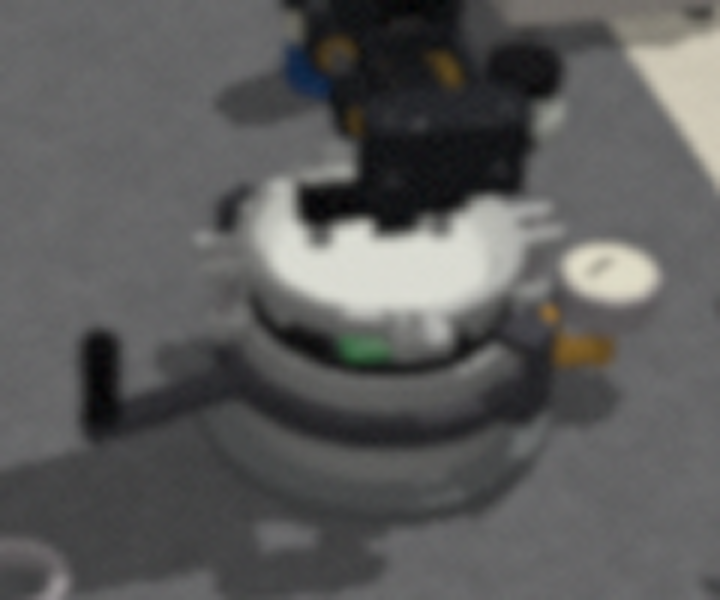

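Both ears are over their pins. Down onto the seal.

>>> drive_tool([
  {"translation": [0, 0, -0.4], "turn": [0, 0, 0], "hand": 0.5},
  {"translation": [0, 0, -0.4], "turn": [0, 0, 0], "hand": 0.5},
  {"translation": [0, 0, -0.4], "turn": [0, 0, 0], "hand": 0.5},
  {"translation": [0, 0, -0.4], "turn": [0, 0, 0], "hand": 0.5},
  {"translation": [0, 0, -0.2], "turn": [0, 0, 0], "hand": 0.5},
])

```text
time: 14.75
eef_pos: [0.6146, -0.017, 0.0981]
ee_rot: [3.141, -0.0, -1.594]
ft_force: [0.5, 0.1, -2.9]
width: 0.18
```

>>> drive_tool([
  {"translation": [0, 0, -0.2], "turn": [0, 0, 0], "hand": 0.5},
  {"translation": [0, 0, -0.2], "turn": [0, 0, 0], "hand": 0.5},
  {"translation": [0, 0, -0.1], "turn": [0, 0, 0], "hand": 0.5},
  {"translation": [0, 0, -0.1], "turn": [0, 0, 0], "hand": 0.5},
  {"translation": [0, 0, 0], "turn": [0, 0, 0], "hand": 0.5},
])

```text
time: 15.17
eef_pos: [0.6149, -0.0171, 0.0933]
ee_rot: [-3.142, -0.0, -1.594]
ft_force: [-2.6, -0.3, 3.6]
width: 0.18
```

>>> drive_tool([
  {"translation": [0, 0, -0.1], "turn": [0, 0, 0], "hand": 0.5},
  {"translation": [0, 0, -0.1], "turn": [0, 0, 0], "hand": 0.5},
  {"translation": [0, 0, -0.1], "turn": [0, 0, 0], "hand": 0.5},
  {"translation": [0, 0, 0], "turn": [0, 0, 0], "hand": 0.5},
  {"translation": [0, 0, 0], "turn": [0, 0, 0], "hand": 0.5},
])

```text
time: 15.58
eef_pos: [0.6149, -0.0171, 0.0909]
ee_rot: [-3.141, 0.0, -1.594]
ft_force: [-3.8, -0.6, 9.6]
width: 0.18
```

>>> drive_tool([
  {"translation": [0, 0, -0.1], "turn": [0, 0, 0], "hand": 0.5},
  {"translation": [0, 0, -0.1], "turn": [0, 0, 0], "hand": 0.5},
  {"translation": [0, 0, -0.1], "turn": [0, 0, 0], "hand": 0.5},
  {"translation": [0, 0, 0], "turn": [0, 0, 0], "hand": 0.5},
  {"translation": [0, 0, 0], "turn": [0, 0, 0], "hand": 0.5},
])

```text
time: 16.0
eef_pos: [0.6149, -0.0171, 0.0908]
ee_rot: [-3.14, 0.0, -1.594]
ft_force: [-10.4, 0.4, 30.8]
width: 0.179
```

It bottomed out at the expected height (0.0908), with 31 N. I'll ease the push, then let go.

>>> drive_tool([
  {"translation": [0, 0, 0.2], "turn": [0, 0, 0], "hand": 0.5},
  {"translation": [0, 0, 0.15], "turn": [0, 0, 0], "hand": 0.5},
  {"translation": [0, 0, 0], "turn": [0, 0, 0], "hand": 2.0},
  {"translation": [0, 0, 0], "turn": [0, 0, 0], "hand": 3.5},
  {"translation": [0, 0, 0], "turn": [0, 0, 0], "hand": 4.0},
])

```text
time: 16.42
eef_pos: [0.6154, -0.017, 0.0899]
ee_rot: [-3.141, -0.0, -1.594]
ft_force: [-0.4, -0.1, 0.0]
width: 0.353
```

>>> drive_tool([
  {"translation": [0, 0, 0], "turn": [0, 0, 0], "hand": 4.0},
  {"translation": [0, 0, 1.5], "turn": [0, 0, 0], "hand": 4.0},
  {"translation": [0, 0, 3.0], "turn": [0, 0, 0], "hand": 4.0},
  {"translation": [0, 0, 3.5], "turn": [0, 0, 0], "hand": 4.0},
  {"translation": [0, 0, 1.0], "turn": [0, 0, 0], "hand": 4.0},
])

```text
time: 16.83
eef_pos: [0.6177, -0.0173, 0.1846]
ee_rot: [-3.134, 0.0, -1.595]
ft_force: [0.1, 0.2, 0.4]
width: 0.454
```

```bash
python3 - <<'E'
from ov import *
s,im=snap('wrist','w12.png'); print(s['time'],s['eef_pos'],s['ee_rot'],s['width'],s['ft_force'])
for l in ['lid','lid_ear','lid_handle','lever_knob','pot_pin']: pl('wrist',l,s)
overlay('w12.png',s,lidpts((.6137,-.0171),np.radians(-1.33),.062),(140,60,420,270),2.8,'w12o.png')
snap('side','side12.png'); pl('side','lid');pl('side','lever_knob')
im=cv2.imread('pics/side12.png'); cv2.imwrite('pics/side12z.png',cv2.resize(im[180:280,238:358],None,fx=6,fy=6,interpolation=cv2.INTER_CUBIC))
E
```

```text
16.8333 [ 0.6177376  -0.01728114  0.18459745] [-3.13418082e+00  5.35707484e-05 -1.59450032e+00] 0.45415063162127184 [0.06177433 0.18161016 0.43954001]
wrist lid 0.86 [ 0.613  -0.0134  0.063 ] [277. 206.]
wrist lid 0.73 [ 0.6105 -0.0118  0.1026] [275. 221.]
wrist lid_ear 0.78 [ 0.6852 -0.0129  0.0758] [274. 127.]
wrist lid_ear 0.62 [ 0.7623  0.2114 -0.0018] [59. 57.]
wrist lid_handle 0.91 [ 0.6118 -0.0146  0.1033] [278. 220.]
wrist lid_handle 0.65 [ 0.6137 -0.0169  0.064 ] [281. 206.]
wrist lever_knob 0.7 [ 0.4746 -0.0589  0.0863] [327. 346.]
wrist pot_pin 0.43 [ 7.592e-01 -1.985e-01  2.000e-04] [454.  49.]
side lid 0.74 [0.3603 0.6407 0.0019] [198. 155.]
side lid 0.73 [ 0.6148 -0.0172  0.0682] [301. 230.]
side lever_knob 0.67 [ 0.4763 -0.0594  0.0932] [254. 238.]
```

View pics/w12o.png

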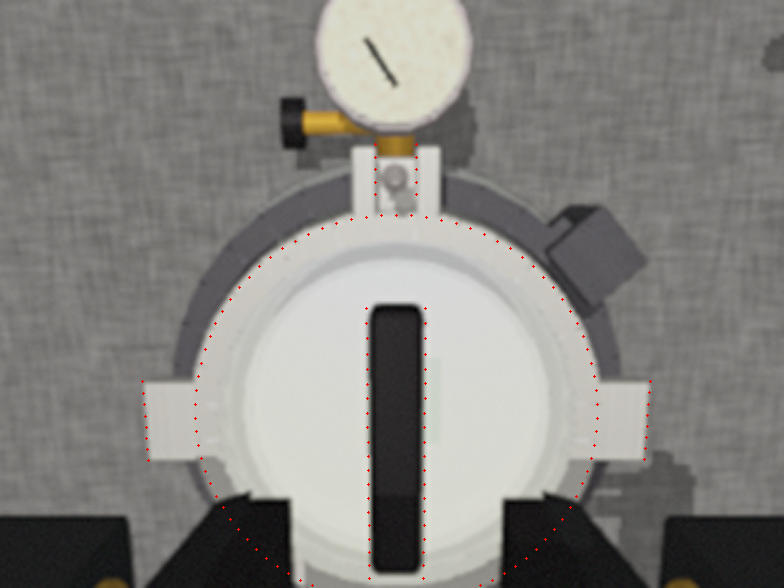

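View pics/side12z.png

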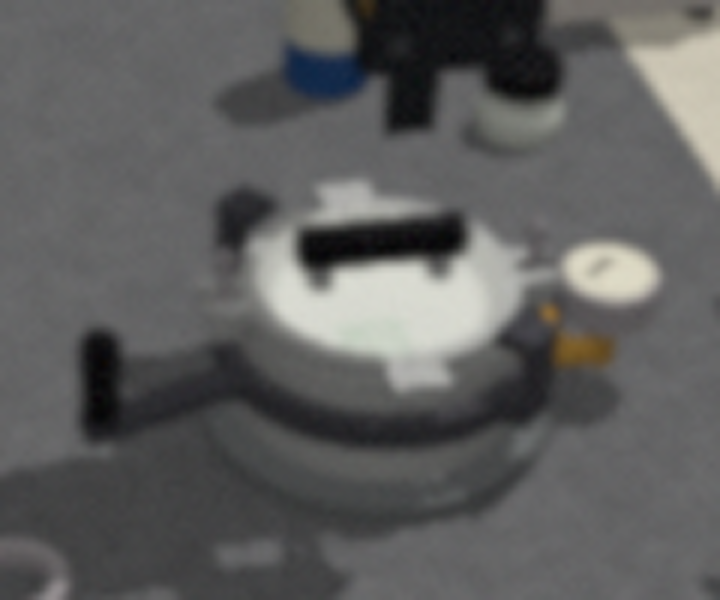

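The lid is home and square: the overlay at z = 62 mm matches and the pin is in the slot. Next, the lever knob at about (0.4745, -0.0605). I'll go over it with the jaws straddling.

>>> drive_tool([
  {"translation": [-2.8, -0.86, 0], "turn": [0, 0, 0], "hand": 4.0},
  {"translation": [-2.8, -0.86, 0], "turn": [0, 0, 0], "hand": 4.0},
  {"translation": [-2.8, -0.86, 0], "turn": [0, 0, 0], "hand": 4.0},
  {"translation": [-2.8, -0.86, 0], "turn": [0, 0, 0], "hand": 4.0},
  {"translation": [-2.8, -0.86, 0], "turn": [0, 0, 0], "hand": 4.0},
])

```text
time: 17.7
eef_pos: [0.4734, -0.0603, 0.1798]
ee_rot: [3.141, -0.0, -1.594]
ft_force: [0.4, -0.1, -0.4]
width: 0.458
```

>>> drive_tool([
  {"translation": [0, 0, -1], "turn": [0, 0, 0], "hand": 4.0},
  {"translation": [0, 0, -1], "turn": [0, 0, 0], "hand": 4.0},
  {"translation": [0, 0, -1], "turn": [0, 0, 0], "hand": 4.0},
  {"translation": [0, 0, 0], "turn": [0, 0, 0], "hand": 4.0},
  {"translation": [0, 0, 0], "turn": [0, 0, 0], "hand": 4.0},
])

```text
time: 18.12
eef_pos: [0.4746, -0.06, 0.1497]
ee_rot: [3.14, -0.0, -1.594]
ft_force: [0.4, 0.6, -0.3]
width: 0.455
```

```bash
python3 - <<'E'
from ov import *
s,im=snap('wrist','w13.png'); print(s['time'],s['eef_pos'],s['ee_rot'],s['width'],s['ft_force'])
for l in ['lever_knob','lid']: pl('wrist',l,s)
print(px('wrist',[.4745,-.0605,.098],s),px('wrist',s['eef_pos'],s))
E
```

```text
18.1167 [ 0.47455999 -0.06002196  0.14973308] [ 3.13992123e+00 -1.23170305e-05 -1.59405444e+00] 0.4546459599294401 [ 0.39407228  0.59176522 -0.31151796]
wrist lever_knob 0.85 [ 0.4732 -0.0575  0.0867] [278. 220.]
wrist lever_knob 0.22 [ 0.5408 -0.0179  0.1042] [212. 129.]
wrist lid 0.62 [ 0.6147 -0.0152  0.0638] [213.  20.]
[281.84827884 223.53270956] [281.14470946 253.84040288]
```

View pics/w13.png

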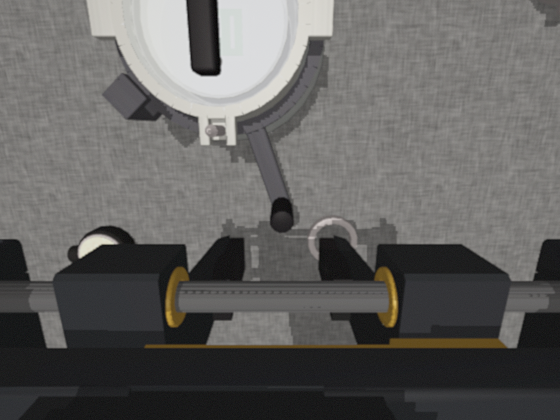

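Knob at (282,218), between the jaws. The -x pin is in its slot at (213,131). Lowering over the knob, then sweeping toward +y (clockwise).

>>> drive_tool([
  {"translation": [0.1, 0, -1.5], "turn": [0, 0, 0], "hand": 4.0},
  {"translation": [0, 0, -2], "turn": [0, 0, 0], "hand": 4.0},
  {"translation": [0, 0, -2], "turn": [0, 0, 0], "hand": 4.0},
  {"translation": [0, 0, -1.7], "turn": [0, 0, 0], "hand": 4.0},
  {"translation": [0, 0, -0.9], "turn": [0, 0, 0], "hand": 4.0},
])

```text
time: 18.68
eef_pos: [0.4758, -0.0599, 0.0681]
ee_rot: [3.141, 0.0, -1.594]
ft_force: [-0.8, -0.4, -0.4]
width: 0.456
```

>>> drive_tool([
  {"translation": [-0.12, 0.8, 0], "turn": [0, 0, 0], "hand": 4.0},
  {"translation": [-0.12, 1.0, 0], "turn": [0, 0, 0], "hand": 4.0},
  {"translation": [-0.12, 1.0, 0], "turn": [0, 0, 0], "hand": 4.0},
  {"translation": [-0.12, 1.0, 0], "turn": [0, 0, 0], "hand": 4.0},
  {"translation": [-0.12, 1.0, 0], "turn": [0, 0, 0], "hand": 4.0},
])

```text
time: 19.1
eef_pos: [0.4692, -0.011, 0.07]
ee_rot: [3.141, -0.0, -1.594]
ft_force: [-2.3, -2.2, 0.2]
width: 0.456
```

>>> drive_tool([
  {"translation": [0, 1.0, 0], "turn": [0, 0, 0], "hand": 4.0},
  {"translation": [0.05, 1.0, 0], "turn": [0, 0, 0], "hand": 4.0},
  {"translation": [0.1, 1.0, 0], "turn": [0, 0, 0], "hand": 4.0},
  {"translation": [0.2, 1.0, 0], "turn": [0, 0, 0], "hand": 4.0},
  {"translation": [0.3, 1.0, 0], "turn": [0, 0, 0], "hand": 4.0},
])

```text
time: 19.52
eef_pos: [0.4766, 0.0393, 0.0693]
ee_rot: [-3.142, 0.0, -1.594]
ft_force: [-2.1, -2.3, 0.6]
width: 0.452
```

>>> drive_tool([
  {"translation": [0.3, 0.8, 0], "turn": [0, 0, 0], "hand": 4.0},
  {"translation": [0.15, 0.4, 0], "turn": [0, 0, 0], "hand": 4.0},
  {"translation": [0.05, 0.2, 0], "turn": [0, 0, 0], "hand": 4.0},
  {"translation": [0, 0, 0], "turn": [0, 0, 0], "hand": 4.0},
  {"translation": [0, 0, 0], "turn": [0, 0, 0], "hand": 4.0},
])

```text
time: 19.93
eef_pos: [0.4825, 0.0524, 0.0694]
ee_rot: [-3.14, 0.001, -1.594]
ft_force: [0.1, -0.6, -0.9]
width: 0.451
```

>>> drive_tool([
  {"translation": [0.05, 0.15, 0], "turn": [0, 0, 0], "hand": 4.0},
  {"translation": [0.05, 0.15, 0], "turn": [0, 0, 0], "hand": 4.0},
  {"translation": [0.05, 0.15, 0], "turn": [0, 0, 0], "hand": 4.0},
  {"translation": [0, 0, 0], "turn": [0, 0, 0], "hand": 4.0},
  {"translation": [0, 0, 0], "turn": [0, 0, 0], "hand": 4.0},
])

```text
time: 20.35
eef_pos: [0.4825, 0.0527, 0.0693]
ee_rot: [3.141, -0.004, -1.598]
ft_force: [-0.0, -8.4, 1.0]
width: 0.454
```

```bash
python3 - <<'E'
from ov import *
s=state(); print(s['eef_pos'],s['ft_force'],s['torque'])
snap('side','side14.png'); snap('top','top14.png')
for n in ['side','top']:
    for l in ['lever_knob','ring_claw']: pl(n,l)
    im=cv2.imread(f'pics/{n}14.png'); cv2.imwrite(f'pics/{n}14z.png',cv2.resize(im[180:280,238:358] if n=='side' else im[147:247,243:363],None,fx=6,fy=6,interpolation=cv2.INTER_CUBIC))
E
```

```text
[0.48251528 0.05270788 0.06928594] [-0.04161929 -8.3659352   0.97034966] [-1.71354668e+00  8.10877685e-02  1.45722728e-03]
side lever_knob 0.9 [0.4823 0.0441 0.0943] [250. 215.]
side ring_claw 0.62 [0.6134 0.0609 0.0937] [294. 208.]
side ring_claw 0.36 [0.7613 0.2101 0.0077] [324. 200.]
top ring_claw 0.55 [0.6122 0.06   0.086 ] [281. 193.]
top ring_claw 0.3 [ 0.5407 -0.4737  0.    ] [436. 215.]
```

View pics/side14z.png

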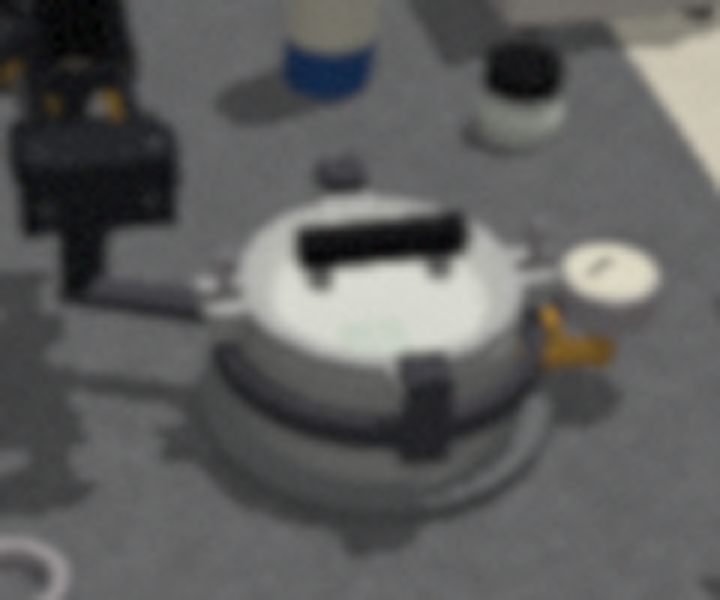

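The ring is at its stop: 8 N with no further motion, the knob where predicted, the claw over the lug. Backing off and rising.

>>> drive_tool([
  {"translation": [0, -0.8, 0], "turn": [0, 0, 0], "hand": 4.4},
  {"translation": [0, -0.7, 0], "turn": [0, 0, 0], "hand": 4.4},
  {"translation": [0, 0, 0], "turn": [0, 0, 0], "hand": 4.4},
  {"translation": [0, 0, 0.5], "turn": [0, 0, 0], "hand": 4.4},
  {"translation": [0, 0, 1.0], "turn": [0, 0, 0], "hand": 4.4},
])

```text
time: 21.07
eef_pos: [0.4825, 0.042, 0.0841]
ee_rot: [3.14, 0.001, -1.594]
ft_force: [0.5, 0.0, -0.5]
width: 0.496
```

>>> drive_tool([
  {"translation": [0, 0, 2.0], "turn": [0, 0, 0], "hand": 4.4},
  {"translation": [0, 0, 3.0], "turn": [0, 0, 0], "hand": 4.4},
  {"translation": [0, 0, 3.0], "turn": [0, 0, 0], "hand": 4.4},
  {"translation": [0, 0, 2.0], "turn": [0, 0, 0], "hand": 4.4},
  {"translation": [0, 0, 0], "turn": [0, 0, 0], "hand": 4.4},
])

```text
time: 21.48
eef_pos: [0.4854, 0.0424, 0.1888]
ee_rot: [-3.133, 0.002, -1.593]
ft_force: [0.4, 0.5, 0.4]
width: 0.499
```

```bash
python3 - <<'E'
from ov import *
s,im=snap('wrist','w15.png'); print(s['time'],s['eef_pos'],s['ft_force'])
pl('wrist','lever_knob',s); pl('wrist','lid',s)
snap('side','side15.png'); pl('side','lever_knob');pl('side','lid');pl('side','ring_claw')
for X in ([.6125,-.0175],):
    pass
r=[toworld('side',q['at']) for q in viewer.place_of('side','lever_knob')[:1]]
for k in r: print('ring~',0.4-0.021-(np.arctan2(k[1]+.0172,k[0]-.6132)-np.pi))
E
```

```text
21.4833 [0.48542075 0.04237252 0.18875386] [0.3947316  0.53818443 0.423781  ]
wrist lever_knob 0.58 [0.4799 0.0428 0.0876] [281. 213.]
wrist lever_knob 0.43 [ 0.611  -0.0145  0.064 ] [345.  55.]
wrist lid 0.7 [ 0.6132 -0.0165  0.061 ] [347.  53.]
side lever_knob 0.55 [0.4794 0.0403 0.0942] [249. 216.]
side lid 0.94 [ 0.6149 -0.0149  0.0664] [301. 230.]
side lid 0.73 [0.3559 0.6401 0.0042] [197. 155.]
side ring_claw 0.84 [0.616  0.061  0.0932] [295. 208.]
ring~ 0.7846302599311819
```

View pics/w15.png

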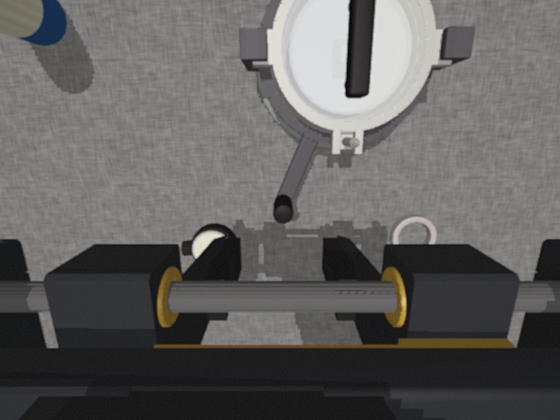

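View pics/side15.png

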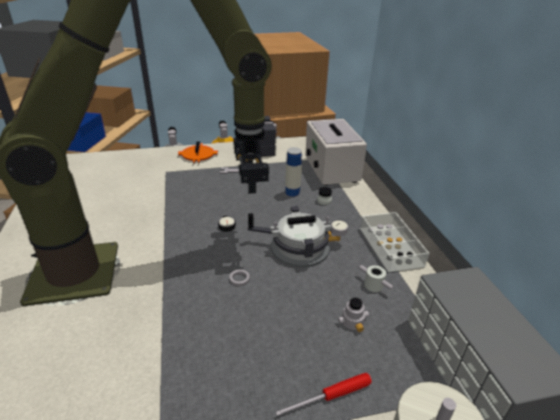

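Both claws cover the lugs (wrist image (255,45) and (457,42)), the ring reads about 0.78 rad, the gripper is clear and the bystanders look unmoved. Handing in.

```bash
python3 -c "
from h import *
print(close_job())"
```

```text
the job is handed in; nothing more can be done
None
```

I finished the job and handed it in at about 21.6 s of the 72 s allowed. No verdict was reported.

- **Computer:** I set it screen up on the pot floor with light contact (6 N) and let it go. The camera then showed it flat, about 3 mm from the pot's axis.
- **Lid:** I fitted it over both pins and pushed it down until it stopped, at 31 N. The tool height and the picture both put it fully home and square to the pot. The +x pin is centred in its slot, and the -x pin also shows in its slot.
- **Ring:** It was already open when I started. I swung the lever clockwise to its stop, where it held against 8 N. My estimate of the final angle is 0.78 rad, and both claws stand over the lid's lugs.
- **Bench and gripper:** The gripper is clear of everything, at 0.19 m. The bystanders look unmoved in the last picture, but I did not measure them.

**Disagreements:** The side camera read the lid's height and the knob about 5–8 mm higher than the wrist camera and contact did. It read the pins that high before the lid was on too, so I put it down to an offset in that camera's readings. The networks also gave some false finds, mostly with low scores, and I ignored those.

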